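# Charge the sample mill with chestnuts

### The job

Get the sample mill ready to grind: push the blue hopper's sleeve fully home, upright, on the inlet spigot on top of the mill, then tip the pan so that all six chestnuts run over its spout into the hopper, and set the empty pan back down flat on the desk. Spill nothing, and leave the jar, the carton, the timer and the blue-capped dropper bottle where they are.

Things in the scene. Friction and masses are not known exactly. Their poses are not given: they have to be found in the camera images.
- mill: fixed sample mill, light grey housing 215x130 mm, 60 mm high, with a dark motor housing (70 mm deep, top at z=100 mm) at its rear; product drawer and knob on its front. Origin on the desk straight under the inlet spigot; its x points to the rear (motor housing spans x=74 to 144 mm, front face x=-68 mm), z up
- mill_seat (a point): centre of the top face of the round seat flange (66 mm across) on the mill, 70 mm above the desk; the inlet spigot rises 24 mm from here, 40 mm outside diameter, its last 7 mm tapering to 33 mm. The throat inside is shut, chestnuts stay above it. z up
- hopper: loose blue plastic feed hopper, 140 g, standing on its sleeve: 32 mm long, bore 43 mm, foot belled to 53 mm inside (59 outside); above it a cone opening to a mouth 136 mm across (130 inside) at 88 mm height. Origin at the centre of the sleeve's lower rim, z up. A grip fin stands out along its -x (x=-106 to -60 mm, 12 mm thick along y, z=42 to 86 mm)
- hopper_grip (a point): the point to hold on the hopper's fin, 87 mm out from its axis, 64 mm above its foot; pinch across the 12 mm thickness (hopper y)
- hopper_mouth (a point): centre of the hopper's mouth, level with its rim, 88 mm above its foot
- pan: loose aluminium sample pan, 130 g: a scoop with 28 mm walls and 3 mm floor (x=-63 to +86 mm), 76 mm wide at the rear, widening to an open spout 78 mm wide inside (84 over its walls) at its +x end; the last 30 mm of floor rise 8 degrees. Origin under the floor, z up. A black grip fin stands at its rear (x=-106 to -63 mm, 12 mm thick along y, z=10 to 56 mm)
- pan_grip (a point): the point to hold on the pan's fin, at x=-87 mm, y=0, z=36 mm in the pan's frame; pinch across the 12 mm thickness (pan y)
- pan_spout (a point): middle of the pan's pouring edge, at x=+86 mm, z=6 mm in the pan's frame
- wide_jar: bystander: white wide-neck jar, 71 mm across, 125 mm tall; origin under its centre
- strip_box: bystander: blue and white carton, 62x119x56 mm; origin under its centre
- timer: bystander: white square timer with a black dial, 64x64x48 mm; origin under its centre
- dropper_2: bystander: small dropper bottle with a blue cap, 25 mm across, 74 mm tall; origin under its centre
- chestnut_1: chestnut, brown dome with a pale flat base and a small tip, about 28 mm across and 25 mm tall; origin at the centre of its flat base, z towards the tip. All six start base-down on the pan's floor.
- chestnut_2: chestnut, brown dome with a pale flat base and a small tip, about 26 mm across and 23 mm tall; origin at the centre of its flat base, z towards the tip. All six start base-down on the pan's floor.
- chestnut_3: chestnut, brown dome with a pale flat base and a small tip, about 29 mm across and 26 mm tall; origin at the centre of its flat base, z towards the tip. All six start base-down on the pan's floor.
- chestnut_4: chestnut, brown dome with a pale flat base and a small tip, about 27 mm across and 24 mm tall; origin at the centre of its flat base, z towards the tip. All six start base-down on the pan's floor.
- chestnut_5: chestnut, brown dome with a pale flat base and a small tip, about 29 mm across and 26 mm tall; origin at the centre of its flat base, z towards the tip. All six start base-down on the pan's floor.
- chestnut_6: chestnut, brown dome with a pale flat base and a small tip, about 25 mm across and 22 mm tall; origin at the centre of its flat base, z towards the tip. All six start base-down on the pan's floor.

How it is judged:
On the way, in this order (a step that is already met when the one before it is completed fails the run):
1. the hopper is seated on the spigot and the chestnuts are still in the pan (horizontal distance between hopper and mill_seat below 0.004 m and z of hopper in the frame of mill_seat between -0.004 and 0.004 m and angle between hopper's own z axis and vertical below 0.07 rad and horizontal distance between each of chestnut_1, chestnut_2, chestnut_3, chestnut_4, chestnut_5, chestnut_6 and pan below 0.1 m), for 0.2 s.
2. the pan is tipped with its spout over the hopper (angle between pan's own z axis and vertical above 0.3 rad and horizontal distance between pan_spout and hopper below 0.1 m and z of pan_spout in the frame of hopper above 0.06 m), for 0.05 s.
3. all six chestnuts are in the seated hopper (horizontal distance between hopper and mill_seat below 0.004 m and z of hopper in the frame of mill_seat between -0.004 and 0.004 m and angle between hopper's own z axis and vertical below 0.07 rad and horizontal distance between each of chestnut_1, chestnut_2, chestnut_3, chestnut_4, chestnut_5, chestnut_6 and hopper below 0.068 m and z of chestnut_1 in the frame of hopper between 0 and 0.088 m and z of chestnut_2 in the frame of hopper between 0 and 0.088 m and z of chestnut_3 in the frame of hopper between 0 and 0.088 m and z of chestnut_4 in the frame of hopper between 0 and 0.088 m and z of chestnut_5 in the frame of hopper between 0 and 0.088 m and z of chestnut_6 in the frame of hopper between 0 and 0.088 m), for 0.2 s.
At the end, for the whole second after the job is handed in: the hopper stands upright (within 4 degrees) on the mill, its sleeve's foot on the seat flange (within 4 mm, sideways and in height); all six chestnuts lie at rest inside it, below its rim; the pan stands flat on the desk (within 3.4 degrees and 6 mm), at rest (all of step 3 and height (world z) of pan between -0.006 and 0.006 m and angle between pan's own z axis and vertical below 0.06 rad and linear speed of each of pan, hopper below 0.02 m/s and linear speed of each of chestnut_1, chestnut_2, chestnut_3, chestnut_4, chestnut_5, chestnut_6 below 0.03 m/s); the robot touches nothing.
It fails at once if a bystander is shoved or knocked over (distance of any of wide_jar, strip_box, timer, dropper_2 from where it was at the start of the episode above 0.03 m or angle between any of wide_jar, strip_box, timer, dropper_2's own z axis and vertical above 0.35 rad).
It fails at once if a chestnut falls on the desk or the mill ((horizontal distance between chestnut_1 and pan above 0.13 m and horizontal distance between chestnut_1 and hopper above 0.09 m) or (horizontal distance between chestnut_2 and pan above 0.13 m and horizontal distance between chestnut_2 and hopper above 0.09 m) or (horizontal distance between chestnut_3 and pan above 0.13 m and horizontal distance between chestnut_3 and hopper above 0.09 m) or (horizontal distance between chestnut_4 and pan above 0.13 m and horizontal distance between chestnut_4 and hopper above 0.09 m) or (horizontal distance between chestnut_5 and pan above 0.13 m and horizontal distance between chestnut_5 and hopper above 0.09 m) or (horizontal distance between chestnut_6 and pan above 0.13 m and horizontal distance between chestnut_6 and hopper above 0.09 m)).
It also fails if it takes over 72 s, if anything falls off the work surface, if the arm or the gripper's body presses on something with over 40 N, if the wrist force passes 120 N, or if a joint passes its speed limit or range.

### The arm

A 6-joint arm with a two-finger parallel gripper is mounted at the origin on a cart in front of the work surface, level with it; the furniture and walls round the work are solid. World frame = base frame: x ahead of the robot, y to its left, z up, the work surface at z = 0. Lengths are in m, angles in rad, forces in N, time in s.
With the tool pointing down it reaches from about 0.375 to 0.9 m from the base axis. Payload 3.1 kg.
Tool frame: the origin (TCP) lies between the finger pads; the fingertips stand 8 mm ahead of it and the grasp point (between the pads) lies 11 mm behind it; z points along the fingers, y is the line along which they close (so a half turn about z gives the same grasp; the last joint's range is limited). The gripper opens to 87 mm and grips with 3 to 60 N. Pads are 19 mm wide; open, the fingers measure 117 mm over their backs; the gripper's body (75 mm by 190 mm) begins 51 mm behind the grasp point.
Start: joints at [-1.339, 0.527, 1.433, -0, 1.181, -0.178], TCP at [0.249, -0.573, 0.231] pointing down, gripper open.
Joint ranges: [-3.08, 3.08], [-0.75, 2.2], [0.22, 2.44], [-1.43, 4.57], [0, 2.65], [-2.85, 2.85]. Speed limits (rad/s): [2.79, 2.79, 3.14, 3.14, 3.14, 3.14].

### API

Orientations are given as a unit quaternion [x, y, z, w].
In Python, from rig import robot gives the robot as it stands.
- The arm moves only by the tool move_arm, never from a script. Its argument "motion" is text: rows parted by semicolons, each of 5 numbers parted by spaces: the opening, from -1 (shut) to 1 (fully open), then the shift along the tool's x, y, z normalised to -1 to 1, where 1 is 0.2 m, then the turn about the tool's z normalised to -1 to 1, where 1 is pi rad. A call has 1 to 12 rows; each row is the pose to reach, as a shift and turn from the pose commanded when the call began, along the tool's axes at that moment, turning the shorter way round; what a row does not reach only later rows make up. A row lasts 1/12 s, in which the tool goes at most 41.7 mm and 7.16 degrees, less where a joint would pass 70% of its speed; a pose out of reach is approached as far as the arm can. A call with a number of a shift or a turn outside -1 to 1 is refused whole. A call with a gripper value outside its range is refused whole. The fingers move at their own pace and stop on an object; "newtons" is the grip in N (left out, the last holds). Time passes only in rows, so rows that repeat a pose let the fingers close. It gives the time, the measured TCP pose, the force, the opening and the grip force at its end, in the units of the state.
- robot.get_obs(): the state, without advancing time (a new reading comes with each control period).
- robot.camera(name): name is "scene" or "top" or "wrist"; returns (picture, depth): 480x640x3 uint8, red, green, blue; 480x640 float32, m along the optical axis (not along the pixel's ray), 0 where there is no reading.
- robot.camera_model(name): a dict with "mtx" (3x3 intrinsics, pixels), "position" and "attitude" of the camera in the world. Camera axes: x right, y down, z forward; pixel columns grow to the right and rows downward; lengths in m; the calibration is good to about 2 mm. The wrist camera is an equidistant fisheye: a pixel r from the principal point sees the ray r / f radians off the axis. A picture is of the moment at which its call begins: read the wrist's pose just before it. camera_model takes no time and is no camera call; for the wrist camera it gives the pose at the moment of the call.
- robot.hand_in(): hands the job in; it is judged then, once.
The state is a dict: "time": time; "q": joint angles; "joint_velocities": joint speeds; "joint_torque": joint torques, N m; "position": TCP position; "tool_rot": TCP orientation; "ft_force": force on the tool from outside, world axes, zero at the start; "moment": the same for the moment, N m; "grip_width": finger opening in m; "grip_force": force on a finger pad.
Only numpy, scipy, OpenCV 4.12 (cv2) and the standard library are available. Lean on these libraries where they do the work, as an engineer would, in place of code of your own. Each camera call takes 0.05 s, during which the arm holds its last target. There are 200 camera calls.

## Working session

There is one attempt and no reset: what is moved stays moved. The work goes in short steps, Python scripts to look and compute and a tool call to move; the robot and the scene stay as the last step left them, time stands still between calls to the robot, and variables do not carry over. Pictures are saved under pics/ and viewed, at most 10 in all, crops included, and the job is handed in when it is done.

Besides the shell and the picture viewer there is one more tool, called after "Emit:" as a command line: name --argument value ..., lists and objects as JSON in quotes. move_arm: Moves the arm, as the interface text tells. Its arguments: {"type":"object","properties":{"motion":{"type":"string"},"newtons":{"type":"number"}},"required":["motion"]}

```bash
ls; mkdir -p pics
python3 - <<'E'
from rig import robot
import cv2,numpy as np
o=robot.get_obs();print(o)
for n in("scene","top"):
    p,d=robot.camera(n);m=robot.camera_model(n);print(n,m)
    np.savez(f"{n}0.npz",p=p,d=d,mtx=m["mtx"],pos=m["position"],att=m["attitude"])
    cv2.imwrite(f"pics/{n}0.png",p[:,:,::-1])
E
```

```text
pics
{'time': 0.0, 'q': array([-1.33949003e+00,  5.28407655e-01,  1.43392065e+00, -9.90552252e-06,
        1.18137609e+00, -1.78513889e-01]), 'joint_velocities': array([ 0.00151973,  0.00043508, -0.00078623, -0.00023764,  0.00039634,
       -0.00108295]), 'joint_torque': array([ 1.06510286e-04, -4.40040457e+01, -1.76591152e+01,  6.31790701e-02,
        5.81494952e-02, -1.75058503e-04]), 'position': array([ 0.24887686, -0.57252727,  0.22960172]), 'tool_rot': array([ 9.79078353e-01,  2.03480869e-01, -3.24461195e-05, -1.05538254e-03]), 'ft_force': array([ 0.47182335,  0.38819047, -0.79512776]), 'moment': array([-0.02130648,  0.05126217, -0.05735997]), 'grip_force': 0.0, 'grip_width': 0.08709620398436192}
scene {'mtx': array([[483.066469  ,   0.        , 311.07758144],
       [  0.        , 483.066469  , 233.40883761],
       [  0.        ,   0.        ,   1.        ]]), 'position': array([ 0.58897678, -1.34842438,  1.02014217]), 'attitude': array([ 0.89277994,  0.03194246, -0.02894829, -0.44842576])}
top {'mtx': array([[499.86205295,   0.        , 322.94324297],
       [  0.        , 499.86205295, 236.40921681],
       [  0.        ,   0.        ,   1.        ]]), 'position': array([ 0.37979551, -0.09593747,  1.27006143]), 'attitude': array([ 0.71348864, -0.69989959,  0.02371955, -0.02262544])}
```

View pics/scene0.png

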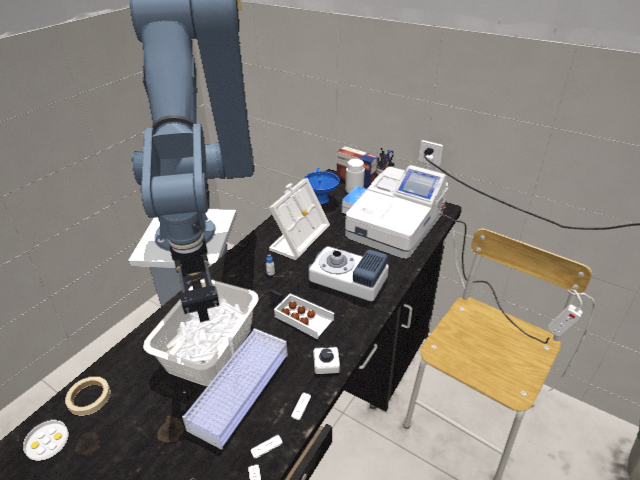

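View pics/top0.png

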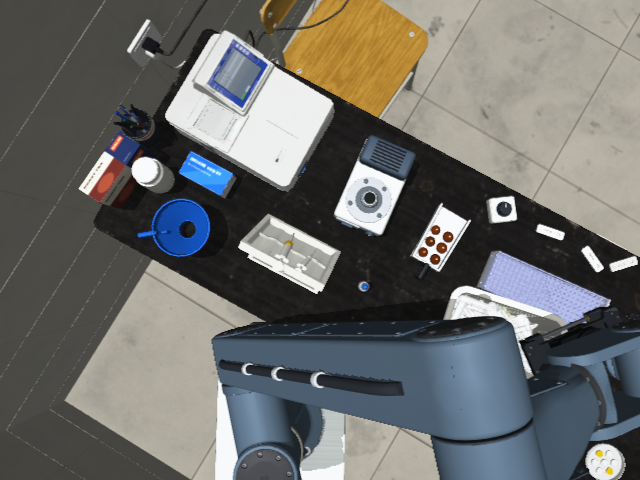

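The top view shows the hopper at (182,228) with its fin at (147,233), the mill spigot at (370,198), the pan at (440,240) with its fin at about (424,270) and its spout pointing up and right, the timer at (502,209), the dropper at (363,286), and the open case at (290,253).

```bash
cat > h.py <<'E'
import numpy as np,cv2
from scipy.spatial.transform import Rotation as R
def load(f):
    z=np.load(f);return z["p"],z["d"],z["mtx"],z["pos"],R.from_quat(z["att"]).as_matrix()
def cloud(f):
    p,d,K,t,A=load(f)
    v,u=np.mgrid[:480,:640]
    c=np.stack([(u-K[0,2])/K[0,0]*d,(v-K[1,2])/K[1,1]*d,d],-1)
    w=c@A.T+t; w[d==0]=np.nan
    return p,w
def cast(f,uv,z):
    p,d,K,t,A=load(f); uv=np.atleast_2d(uv).astype(float)
    r=np.c_[(uv-K[:2,2])/K[0,0],np.ones(len(uv))]@A.T
    return t+r*((z-t[2])/r[:,2])[:,None]
def circ(xy):
    s=np.linalg.lstsq(np.c_[2*xy,np.ones(len(xy))],(xy**2).sum(1),rcond=None)[0]
    return s[:2],np.sqrt(s[2]+s[:2]@s[:2])
E
python3 - <<'E'
from h import *
p,w=cloud("top0.npz");hsv=cv2.cvtColor(p,cv2.COLOR_RGB2HSV)
f="top0.npz"
v,u=np.mgrid[:480,:640]
def box(a,b,c,d): return (u>=a)&(u<b)&(v>=c)&(v<d)
# desk height check
m=box(400,480,300,310)|box(225,240,240,280);print("desk z",np.nanmedian(w[...,2][box(300,340,190,210)&(hsv[...,2]<50)]))
blue=(hsv[...,0]>100)&(hsv[...,0]<125)&(hsv[...,1]>130)&box(130,220,190,265)
P=w[blue];print("hopper z range",np.nanpercentile(P[:,2],[1,50,99]))
c=max(cv2.findContours(blue.astype(np.uint8),0,1)[0],key=cv2.contourArea)[:,0]
q=cast(f,c,.088)[:,:2]
k=np.ones(len(q),bool)
for i in range(6):
    ce,r=circ(q[k]);e=abs(np.hypot(*(q-ce).T)-r);k=e<.004
print("hopper",ce,r)
e=np.hypot(*(cast(f,np.c_[u[blue],v[blue]],.086)[:,:2]-ce).T)
fp=cast(f,np.c_[u[blue],v[blue]],.086)[:,:2][e>.074];fc=fp.mean(0);print("fin",len(fp),fc,e.max(),"dir",np.degrees(np.arctan2(*(fc-ce)[::-1])))
# mill
b=box(325,420,130,240)
for lo,hi in((.05,.065),(.066,.075),(.088,.098),(.098,.105)):
    s=b&(w[...,2]>lo)&(w[...,2]<hi);Q=w[s];print(lo,s.sum(),u[s].mean() if s.any() else 0,v[s].mean() if s.any() else 0,np.nanmedian(Q,axis=0), cv2.minAreaRect(Q[:,:2].astype(np.float32)) if len(Q)>5 else 0)
s=b&(w[...,2]>.0885)&(w[...,2]<.097)
s&=np.hypot(u-370,v-198)<16
q=w[s][:,:2];print("spigot",len(q),circ(q))
# chestnuts / pan
br=(hsv[...,0]<15)&(hsv[...,1]>120)&box(405,475,200,285)
n,l,st,ce2=cv2.connectedComponentsWithStats(br.astype(np.uint8))
for i in range(1,n):
    if st[i,4]>20: print("nut",ce2[i],st[i,4],cast(f,ce2[i],.018)[0,:2])
wall=box(405,475,200,285)&(hsv[...,1]<60)&(hsv[...,2]>90)
print("pan rect z.02",cv2.minAreaRect(cast(f,np.c_[u[wall],v[wall]],.02)[:,:2].astype(np.float32)))
for nm,bb in(("jar",box(125,175,150,195)),("carton",box(175,240,150,200)),("case",box(235,345,210,298)),("timer",box(480,520,190,228)),("dropper",box(350,375,275,297)),("analyser",box(165,335,30,190)),("pan",box(405,475,200,285))):
    s=bb&(w[...,2]>.015);Q=w[s];print(nm,np.nanpercentile(Q,[1,99],axis=0).round(3).tolist())
cv2.imwrite("pics/crop0.png",cv2.resize(np.hstack([p[120:290,320:480],p[120:290,120:240]]),None,fx=2.8,fy=2.8,interpolation=2)[:,:,::-1])
E
```

```text
desk z -0.000864915134834443
hopper z range [-0.00248505  0.06186252  0.09166737]
hopper [0.4733696  0.24118136] 0.06951577140455587
fin 118 [0.47918469 0.28821387] 0.12613927543116535 dir 82.95173901344336
0.05 2026 367.8010858835143 197.70977295162882 [ 0.55895468 -0.20408794  0.05947203] ((0.5785260200500488, -0.21555942296981812), (0.12980224192142487, 0.21685805916786194), 67.45378875732422)
0.066 743 368.88559892328396 198.40376850605654 [ 0.54987054 -0.20618287  0.06822448] ((0.5639341473579407, -0.21017569303512573), (0.12399760633707047, 0.13789159059524536), 67.97777557373047)
0.088 812 382.16379310344826 166.9987684729064 [ 0.6343897  -0.224313    0.09555638] ((0.6087468862533569, -0.22815191745758057), (0.12398430705070496, 0.16317379474639893), 67.69697570800781)
0.098 846 387.0118203309693 155.7163120567376 [ 0.65131757 -0.24495953  0.09995455] ((0.6208637356758118, -0.23297177255153656), (0.11752138286828995, 0.1289641112089157), 68.65493774414062)
spigot 172 (array([ 0.5507784, -0.2037334]), np.float64(0.013149111689077517))
nut [435.08928571 229.51785714] 56 [ 0.48480252 -0.37860616]
nut [447.62162162 236.43243243] 74 [ 0.46798992 -0.41016925]
nut [429.7704918  240.95081967] 61 [ 0.45575831 -0.36538088]
nut [441.21794872 247.44871795] 78 [ 0.43998943 -0.39418185]
nut [422.70175439 251.59649123] 57 [ 0.42869155 -0.34779727]
nut [434.76811594 258.73913043] 69 [ 0.4113831  -0.37812894]
pan rect z.02 ((0.4651840329170227, -0.3901197910308838), (0.08873961865901947, 0.15470516681671143), 59.448028564453125)
jar [[0.566, 0.287, 0.017], [0.659, 0.395, 0.128]]
carton [[0.558, 0.105, 0.02], [0.66, 0.254, 0.12]]
case [[0.343, -0.142, 0.025], [0.517, 0.078, 0.209]]
timer [[0.506, -0.575, 0.016], [0.569, -0.511, 0.05]]
dropper [[0.328, -0.21, 0.026], [0.353, -0.186, 0.076]]
analyser [[0.579, -0.097, 0.029], [0.941, 0.293, 0.188]]
pan [[0.365, -0.455, 0.015], [0.541, -0.324, 0.057]]
```

View pics/crop0.png

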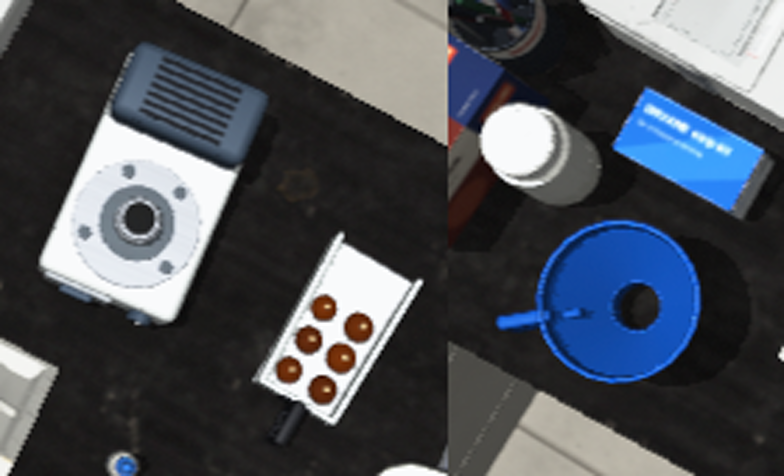

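The crop shows the mill spigot at crop (139,218), the pan with its fin at (290,423), and the hopper fin running from (500,323) to (545,316). The carton contaminated the hopper fin mask, so I'm redoing the fin measurements.

Run:
```python
from h import *
f="top0.npz";p,w=cloud(f);hsv=cv2.cvtColor(p,cv2.COLOR_RGB2HSV)
v,u=np.mgrid[:480,:640]
ce=np.array([.4734,.2412])
def box(a,b,c,d): return (u>=a)&(u<b)&(v>=c)&(v<d)
blue=(hsv[...,0]>100)&(hsv[...,0]<125)&(hsv[...,1]>130)&box(125,160,215,250)
q=cast(f,np.c_[u[blue],v[blue]],.086)[:,:2];r=np.hypot(*(q-ce).T)
for lo,hi in((.074,.085),(.085,.095),(.095,.12)):
    s=q[(r>lo)&(r<hi)];c=s.mean(0)-ce;print("hfin",len(s),s.mean(0),np.degrees(np.arctan2(c[1],c[0])))
print("r max",r.max())
s=box(405,475,200,290)&(w[...,2]>.035)&(hsv[...,2]<80)
Q=w[s];print("panfin",len(Q),np.median(Q,0),cv2.minAreaRect(Q[:,:2].astype(np.float32)))
# pan wall tops
s=box(405,475,200,285)&(abs(w[...,2]-.028)<.006)
Q=w[s];print("walltops",len(Q),cv2.minAreaRect(Q[:,:2].astype(np.float32)))
# spigot ring top, flange (grey disc) by colour: dark bore centroid and bright edges
b=(np.hypot(u-370,v-198)<20)
for lo,hi in((.092,.096),(.066,.074)):
    s=b&(w[...,2]>lo)&(w[...,2]<hi);q=w[s][:,:2]
    h=cv2.convexHull(q.astype(np.float32))[:,0];print(lo,len(q),circ(h.astype(float)))
bore=(np.hypot(u-370,v-198)<9)&(hsv[...,2]<60);print("bore",bore.sum(),cast(f,[u[bore].mean(),v[bore].mean()],.094))
```

```text
hfin 31 [0.45502231 0.31841309] 103.38801569328706
hfin 33 [0.45347281 0.32846528] 102.86304292429723
hfin 26 [0.45329178 0.33938386] 101.574222659621
r max 0.10541466259232206
panfin 106 [ 0.380198   -0.338939    0.05358603] ((0.38057491183280945, -0.34096863865852356), (0.013452161103487015, 0.041979096829891205), 59.41642761230469)
walltops 455 ((0.44733932614326477, -0.37685704231262207), (0.08581971377134323, 0.19368477165699005), 58.8763313293457)
0.092 86 (array([ 0.5505413, -0.2045109]), np.float64(0.016607610071734138))
0.066 559 (array([ 0.55430296, -0.20903116]), np.float64(0.047667407663228724))
bore 86 [[ 0.55135979 -0.20539604  0.094     ]]
```

```bash
cat >> h.py <<'E'
def plan(p,yaw,wps):
    """wps: (x,y,z,yawdeg) per call; prints normalised end row and min rows"""
    p=np.array(p,float)
    for x,y,z,yw in wps:
        d=np.array([x,y,z])-p;a=np.radians(yaw)
        s=np.array([d[0]*np.cos(a)+d[1]*np.sin(a),d[0]*np.sin(a)-d[1]*np.cos(a),-d[2]])/.2
        t=-((yw-yaw+180)%360-180)/180
        print("to",(x,y,z,yw),"row",s.round(3),"turn",round(t,4),"rows>=",round(max(np.linalg.norm(d)/.0417,abs(t)*180/7.16),1))
        p=np.array([x,y,z]);yaw=yw
def state():
    from rig import robot
    o=robot.get_obs();r=R.from_quat(o["tool_rot"]).as_matrix()
    yaw=np.degrees(np.arctan2(r[1,0],r[0,0]))
    print("t",round(o["time"],2),"p",o["position"].round(4),"yaw",yaw.round(2),"tilt",np.degrees(np.arccos(-r[2,2])).round(2),"F",o["ft_force"].round(1),"M",o["moment"].round(2),"grip",o["grip_width"].round(4),o["grip_force"],"q",np.degrees(o["q"]).round(0))
    return o,yaw
E
python3 - <<'E'
from h import *
o,y=state()
plan(o["position"],y,[(.36,-.42,.30,y),(.45,-.25,.31,y),(.50,-.06,.31,y),(.50,.13,.31,60),(.4546,.3262,.25,102.5),(.4546,.3262,.053,102.5)])
E
```

```text
Traceback (most recent call last):
  File "h.py", line 31, in state
    print("t",round(o["time"],2),"p",o["position"].round(4),"yaw",yaw.round(2),"tilt",np.degrees(np.arccos(-r[2,2])).round(2),"F",o["ft_force"].round(1),"M",o["moment"].round(2),"grip",o["grip_width"].round(4),o["grip_force"],"q",np.degrees(o["q"]).round(0))
                                                                                                                                                                                         ^^^^^^^^^^^^^^^^^^^^^
AttributeError: 'float' object has no attribute 'round'
```

```bash
sed -i 's/o\["grip_width"\].round(4),o\["grip_force"\]/round(o["grip_width"],4),round(o["grip_force"],1)/' h.py
python3 - <<'E'
from h import *
o,y=state()
plan(o["position"],y,[(.36,-.42,.30,y),(.45,-.25,.31,y),(.50,-.06,.31,y),(.50,.13,.31,60),(.4546,.3262,.25,102.5),(.4546,.3262,.053,102.5)])
E
```

```text
t 0.1 p [ 0.2489 -0.5726  0.2297] yaw 23.48 tilt 0.12 F [-0.4  0.4  0.1] M [-0.01  0.02 -0.02] grip 0.0869 0.0 q [-77.  30.  82.   0.  68. -10.]
to (0.36, -0.42, 0.3, np.float64(23.476033241196927)) row [ 0.814 -0.478 -0.352] turn -0.0 rows>= 4.8
to (0.45, -0.25, 0.31, np.float64(23.476033241196927)) row [ 0.751 -0.6   -0.05 ] turn -0.0 rows>= 4.6
to (0.5, -0.06, 0.31, np.float64(23.476033241196927)) row [ 0.608 -0.772 -0.   ] turn -0.0 rows>= 4.7
to (0.5, 0.13, 0.31, 60) row [ 0.378 -0.871 -0.   ] turn -0.2029 rows>= 5.1
to (0.4546, 0.3262, 0.25, 102.5) row [ 0.736 -0.687  0.3  ] turn -0.2361 rows>= 5.9
to (0.4546, 0.3262, 0.053, 102.5) row [0.    0.    0.985] turn -0.0 rows>= 4.7
```

Emit:
move_arm --motion "1 0.814 -0.478 -0.352 0;1 0.814 -0.478 -0.352 0;1 0.814 -0.478 -0.352 0;1 0.814 -0.478 -0.352 0;1 0.814 -0.478 -0.352 0"

```text
time: 0.52
position: [0.3612, -0.4182, 0.3014]
tool_rot: [0.979, 0.204, 0.0, -0.001]
ft_force: [0.7, -0.7, -0.8]
grip_width: 0.0871
grip_force: 0.0
```

Emit:
move_arm --motion "1 0.751 -0.6 -0.05 0;1 0.751 -0.6 -0.05 0;1 0.751 -0.6 -0.05 0;1 0.751 -0.6 -0.05 0;1 0.751 -0.6 -0.05 0"

```text
time: 0.93
position: [0.4509, -0.2468, 0.3109]
tool_rot: [0.979, 0.204, 0.0, -0.001]
ft_force: [0.9, -0.6, -1.2]
grip_width: 0.0874
grip_force: 0.0
```

Emit:
move_arm --motion "1 0.608 -0.772 0 0;1 0.608 -0.772 0 0;1 0.608 -0.772 0 0;1 0.608 -0.772 0 0;1 0.608 -0.772 0 0"

```text
time: 1.35
position: [0.5, -0.0573, 0.3107]
tool_rot: [0.979, 0.204, -0.0, -0.001]
ft_force: [0.6, -0.3, -0.3]
grip_width: 0.0873
grip_force: 0.0
```

Emit:
move_arm --motion "1 0.378 -0.871 0 -0.203;1 0.378 -0.871 0 -0.203;1 0.378 -0.871 0 -0.203;1 0.378 -0.871 0 -0.203;1 0.378 -0.871 0 -0.203;1 0.378 -0.871 0 -0.203"

```text
time: 1.85
position: [0.4991, 0.1336, 0.3106]
tool_rot: [0.864, 0.504, 0.0, -0.001]
ft_force: [-0.8, -1.5, -0.0]
grip_width: 0.087
grip_force: 0.0
```

Emit:
move_arm --motion "1 0.736 -0.687 0.3 -0.236;1 0.736 -0.687 0.3 -0.236;1 0.736 -0.687 0.3 -0.236;1 0.736 -0.687 0.3 -0.236;1 0.736 -0.687 0.3 -0.236;1 0.736 -0.687 0.3 -0.236;1 0.736 -0.687 0.3 -0.236;1 0.736 -0.687 0.3 -0.236"

```text
time: 2.52
position: [0.4548, 0.3248, 0.2505]
tool_rot: [0.627, 0.779, -0.001, 0.0]
ft_force: [-0.6, -0.4, 0.0]
grip_width: 0.0869
grip_force: 0.0
```

Run:
```python
from h import *
o,y=state()
plan(o["position"],y,[(.4546,.3262,.053,102.5)])
from rig import robot
p,d=robot.camera("wrist");m=robot.camera_model("wrist");print(m)
cv2.imwrite("pics/w1.png",p[:,:,::-1])
```

```text
t 2.52 p [0.4548 0.3248 0.2505] yaw 102.31 tilt 0.08 F [-0.6 -0.4  0. ] M [-0.04 -0.14 -0.  ] grip 0.0869 0.0 q [24. 24. 90. -0. 66. 12.]
to (0.4546, 0.3262, 0.053, 102.5) row [0.007 0.001 0.988] turn -0.001 rows>= 4.7
{'mtx': array([[371.64829954,   0.        , 314.98968456],
       [  0.        , 371.64829954, 238.10483239],
       [  0.        ,   0.        ,   1.        ]]), 'position': array([0.44043691, 0.3982046 , 0.40488548]), 'attitude': array([0.98461902, 0.10592927, 0.01499822, 0.13812832])}
```

View pics/w1.png

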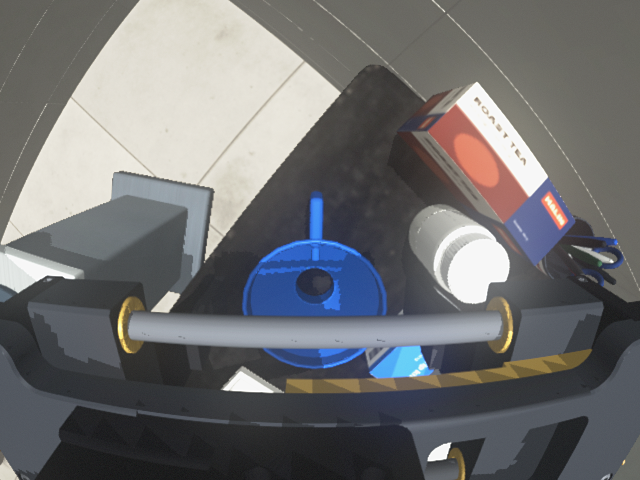

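The wrist view shows the fin straight and centred at columns 312–322, rows 195–240, with the jar to the right at (475,260). I'm checking the clearance between the jar and the gripper body before descending.

Run:
```python
from h import *
p,w=cloud("top0.npz");hsv=cv2.cvtColor(p,cv2.COLOR_RGB2HSV)
v,u=np.mgrid[:480,:640]
s=(u>125)&(u<176)&(v>150)&(v<200)&(w[...,2]>.1)&(w[...,2]<.14)&(hsv[...,1]<60)&(hsv[...,2]>120)
Q=w[s];print(len(Q),circ(cv2.convexHull(Q[:,:2].astype(np.float32))[:,0].astype(float)),np.percentile(Q[:,2],[2,98]))
c=circ(cv2.convexHull(Q[:,:2].astype(np.float32))[:,0].astype(float))[0]
a=np.radians(102.5);d=c-[.4546,.3262];print("along closing",d@[np.sin(a),-np.cos(a)],"along tool x",d@[np.cos(a),np.sin(a)])
```

```text
563 (array([0.6016838 , 0.32138433]), np.float64(0.030940129266443697)) [0.11145864 0.12827815]
along closing 0.14255502554309402 along tool x -0.03653628181637838
```

Emit:
move_arm --motion "1 0.007 0.001 0.2 0;1 0.007 0.001 0.4 0;1 0.007 0.001 0.6 0;1 0.007 0.001 0.8 0;1 0.007 0.001 0.9 0;1 0.007 0.001 0.95 0;1 0.007 0.001 0.95 0"

```text
time: 3.15
position: [0.4544, 0.3248, 0.0593]
tool_rot: [0.628, 0.779, -0.002, -0.001]
ft_force: [-0.9, 0.4, 0.5]
grip_width: 0.0871
grip_force: 0.0
```

Emit:
move_arm --motion "-1 0 0 0 0;-1 0 0 0 0;-1 0 0 0 0;-1 0 0 0 0;-1 0 0 0 0;-1 0 0 0 0;-1 0 0 0 0;-1 0 0 0 0;-1 0 0 0 0;-1 0 0 0 0;-1 0 0 0 0;-1 0 0 0 0" --newtons 60

```text
time: 4.15
position: [0.4546, 0.3267, 0.0609]
tool_rot: [0.626, 0.78, -0.0, -0.0]
ft_force: [0.4, 0.2, 1.0]
grip_width: 0.015
grip_force: 0.0
```

Emit:
move_arm --motion "-1 0 0 0 0;-1 0 0 0 0;-1 0 0 0 0;-1 0 0 0 0" --newtons 60

```text
time: 4.48
position: [0.4546, 0.3267, 0.0609]
tool_rot: [0.626, 0.78, -0.0, -0.0]
ft_force: [1.0, -0.2, -0.1]
grip_width: 0.0116
grip_force: 60.0
```

Emit:
move_arm --motion "-1 0 0 -0.1 0;-1 0 0 -0.25 0;-1 0 0 -0.4 0;-1 0 0 -0.55 0;-1 0 0 -0.7 0;-1 0 0 -0.85 0;-1 0 0 -1 0;-1 0 0 -1 0"

```text
time: 5.15
position: [0.4577, 0.3284, 0.2671]
tool_rot: [0.626, 0.78, 0.006, 0.003]
ft_force: [1.3, 1.1, -0.8]
grip_width: 0.0117
grip_force: 60.0
```

Emit:
move_arm --motion "-1 0 0 -0.1 0;-1 0 0 -0.2 0;-1 0 0 -0.3 0;-1 0 0 -0.35 0;-1 0 0 -0.35 0;-1 0 0 -0.35 0"

```text
time: 5.65
position: [0.4542, 0.3266, 0.3301]
tool_rot: [0.626, 0.78, -0.0, -0.0]
ft_force: [-0.4, 0.6, -1.3]
grip_width: 0.0117
grip_force: 59.9
```

Run:
```python
from h import *
o,y=state()
from rig import robot
p,d=robot.camera("scene")
cv2.imwrite("pics/s1.png",cv2.resize(p[60:300,200:480],None,fx=2.5,fy=2.5)[:,:,::-1])
# fin -70deg: hopper axis .5510,-.2047 ; grip 87 out
a=np.radians(-70);g=np.array([.551,-.2047])+.087*np.array([np.cos(a),np.sin(a)]);print(g)
plan(o["position"],y,[(.50,.16,.33,60),(.53,-.03,.33,10),(.56,-.17,.33,-35),(g[0],g[1],.33,-70)])
```

```text
t 5.65 p [0.4542 0.3266 0.3301] yaw 102.5 tilt 0.06 F [-0.4  0.6 -1.3] M [ 0.06 -0.07  0.05] grip 0.0117 59.9 q [24. 19. 84.  0. 77. 12.]
[ 0.58075575 -0.28645326]
to (0.5, 0.16, 0.33, 60) row [-0.863  0.043  0.001] turn 0.2361 rows>= 5.9
to (0.53, -0.03, 0.33, 10) row [-0.748  0.605 -0.   ] turn 0.2778 rows>= 7.0
to (0.56, -0.17, 0.33, -35) row [ 0.026  0.715 -0.   ] turn 0.25 rows>= 6.3
to (np.float64(0.5807557524693332), np.float64(-0.286453258008374), 0.33, -70) row [ 0.419  0.417 -0.   ] turn 0.1944 rows>= 4.9
```

View pics/s1.png

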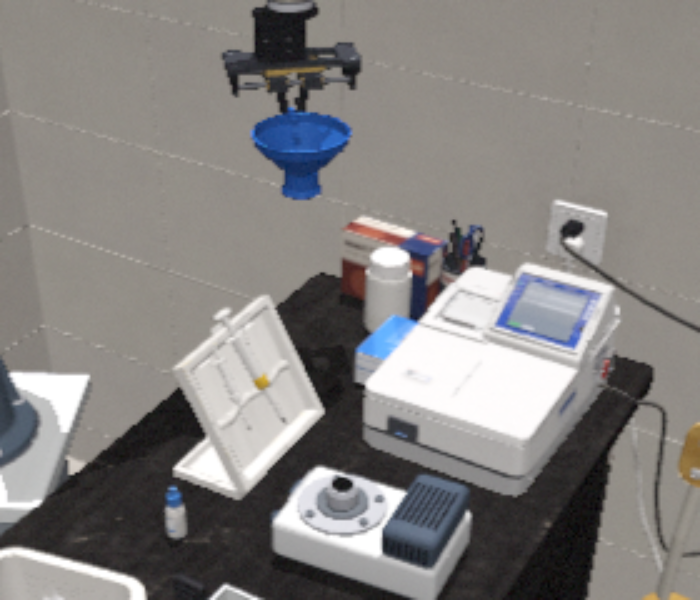

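The scene crop shows the hopper hanging upright from the gripper at (300,155), well above the case (250,390) and the mill spigot (341,487). Carrying it to the mill.

Emit:
move_arm --motion "-1 -0.06 0 0 0.02;-1 -0.15 0.01 0 0.05;-1 -0.26 0.01 0 0.08;-1 -0.38 0.02 0 0.11;-1 -0.5 0.02 0 0.14;-1 -0.62 0.03 0 0.17;-1 -0.74 0.04 0 0.2;-1 -0.863 0.043 0 0.236"

```text
time: 6.37
position: [0.4998, 0.159, 0.3289]
tool_rot: [0.867, 0.498, -0.002, -0.001]
ft_force: [0.6, 0.8, -2.8]
grip_width: 0.0119
grip_force: 59.9
```

Emit:
move_arm --motion "-1 -0.09 0.08 0 0.035;-1 -0.19 0.15 0 0.07;-1 -0.28 0.23 0 0.105;-1 -0.37 0.3 0 0.14;-1 -0.47 0.38 0 0.175;-1 -0.56 0.45 0 0.21;-1 -0.65 0.53 0 0.245;-1 -0.748 0.605 0 0.278"

```text
time: 7.03
position: [0.5297, -0.0308, 0.3289]
tool_rot: [0.996, 0.084, -0.002, -0.001]
ft_force: [0.8, 0.7, -2.5]
grip_width: 0.0115
grip_force: 59.9
```

Emit:
move_arm --motion "-1 0 0.09 0 0.031;-1 0 0.18 0 0.063;-1 0.01 0.27 0 0.094;-1 0.01 0.36 0 0.125;-1 0.02 0.45 0 0.156;-1 0.02 0.54 0 0.188;-1 0.02 0.63 0 0.219;-1 0.026 0.715 0 0.25"

```text
time: 7.7
position: [0.5594, -0.1706, 0.3286]
tool_rot: [0.953, -0.303, -0.002, -0.0]
ft_force: [0.1, 0.4, -1.6]
grip_width: 0.0116
grip_force: 59.9
```

Emit:
move_arm --motion "-1 0.06 0.06 0 0.03;-1 0.13 0.13 0 0.06;-1 0.2 0.2 0 0.09;-1 0.27 0.27 0 0.12;-1 0.33 0.33 0 0.15;-1 0.38 0.38 0 0.175;-1 0.419 0.417 0 0.194;-1 0.419 0.417 0 0.194;-1 0.419 0.417 0 0.194;-1 0.419 0.417 0 0.194"

```text
time: 8.53
position: [0.5805, -0.2852, 0.3295]
tool_rot: [0.82, -0.572, -0.002, -0.0]
ft_force: [0.4, 0.2, -1.1]
grip_width: 0.0115
grip_force: 59.9
```

Run:
```python
from h import *
o,y=state()
from rig import robot
for n in("scene","top"):
    p,d=robot.camera(n);m=robot.camera_model(n)
    np.savez(f"{n}1.npz",p=p,d=d,mtx=m["mtx"],pos=m["position"],att=m["attitude"])
    p,w=cloud(f"{n}1.npz");hsv=cv2.cvtColor(p,cv2.COLOR_RGB2HSV)
    s=((hsv[...,0]>100)&(hsv[...,0]<125)&(hsv[...,1]>130)&(w[...,2]>.2)&(np.hypot(w[...,0]-.55,w[...,1]+.2)<.15))
    Q=w[s];print(n,len(Q),np.nanpercentile(Q,[1,99],axis=0).round(4).tolist())
    if n=="scene": cv2.imwrite("pics/s2.png",cv2.resize(p[100:340,240:460],None,fx=2.5,fy=2.5)[:,:,::-1])
    else: cv2.imwrite("pics/t2.png",cv2.resize(p[100:300,280:480],None,fx=2.5,fy=2.5)[:,:,::-1])
    s2=cv2.erode(s.astype(np.uint8),np.ones((1,1)));c=max(cv2.findContours(s2,0,1)[0],key=cv2.contourArea)[:,0]
    print(n,"rim pts",c.min(0),c.max(0))
```

```text
t 8.53 p [ 0.5805 -0.2852  0.3295] yaw -69.85 tilt 0.18 F [ 0.4  0.2 -1.1] M [0.03 0.02 0.03] grip 0.0115 59.9 q [-36.  27.  71.   0.  82. 124.]
scene 527 [[0.5126, -0.3409, 0.2704], [0.605, -0.1512, 0.4269]]
scene rim pts [323 188] [344 210]
top 1778 [[0.4812, -0.2621, 0.3018], [0.6187, -0.1352, 0.6763]]
top rim pts [344 140] [394 205]
```

View pics/s2.png

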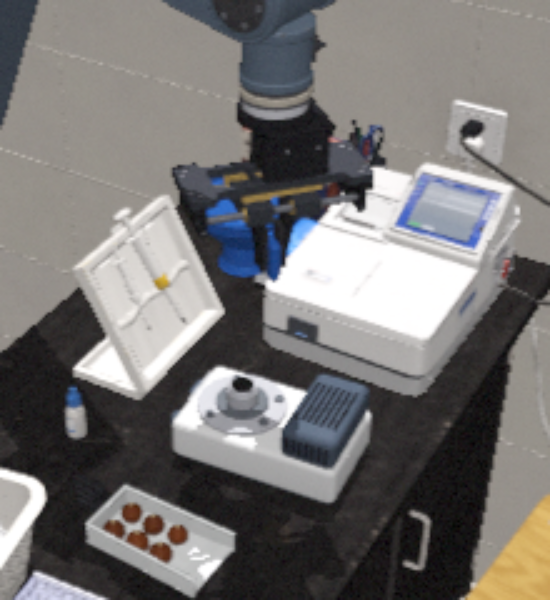

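The scene view has the gripper in front of the hopper (blue patch at (240,240)); the mill spigot shows at (241,388). I'm using the top cloud for the tilt and centre.

```bash
cat >> h.py <<'E'
def hopper(f,zr,c0=(.551,-.205)):
    """rim circle + rim plane from the top cloud; zr expected rim height"""
    p,w=cloud(f);hsv=cv2.cvtColor(p,cv2.COLOR_RGB2HSV)
    s=(hsv[...,0]>100)&(hsv[...,0]<125)&(hsv[...,1]>130)&(abs(w[...,2]-zr)<.03)&(np.hypot(w[...,0]-c0[0],w[...,1]-c0[1])<.1)
    Q=w[s];ce=np.array(c0)
    for i in range(8):
        # outermost point per angle bin
        a=np.arctan2(Q[:,1]-ce[1],Q[:,0]-ce[0]);r=np.hypot(*(Q[:,:2]-ce).T);r=np.where(r<.073,r,0)
        b=((a+np.pi)/(2*np.pi)*60).astype(int);pts=[]
        for k in range(60):
            j=np.where(b==k)[0]
            if len(j) and r[j].max()>.06: pts.append(Q[j[r[j].argmax()]])
        pts=np.array(pts);ce,rad=circ(pts[:,:2])
    X=np.c_[pts[:,:2]-ce,np.ones(len(pts))];pl=np.linalg.lstsq(X,pts[:,2],rcond=None)[0]
    res=pts[:,2]-X@pl;ok=abs(res)<.006;pl=np.linalg.lstsq(X[ok],pts[ok,2],rcond=None)[0]
    print("hopper rim c",ce.round(4),"R",rad.round(4),"n",ok.sum(),"rim z",pl[2].round(4),"slope deg x,y",np.degrees(pl[:2]).round(1))
    return ce,pl
E
python3 - <<'E'
from h import *
hopper("top1.npz",.33+.011-.071+.088)
hopper("top0.npz",.088,(.4734,.2412))
E
```

```text
hopper rim c [ 0.5536 -0.1999] R 0.0671 n 34 rim z 0.3576 slope deg x,y [-1.4  0. ]
hopper rim c [0.4727 0.2426] R 0.069 n 60 rim z 0.0871 slope deg x,y [ 0.2 -0.6]
```

View pics/t2.png

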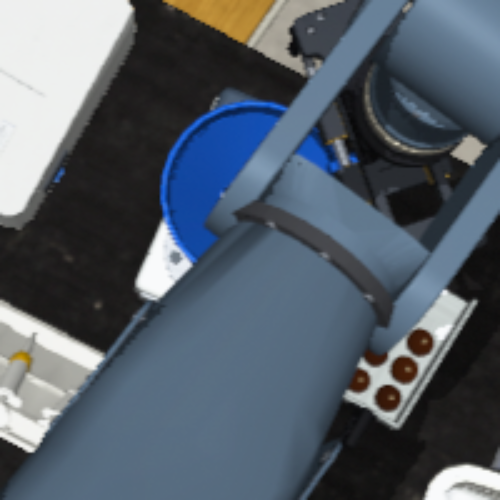

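The top crop shows the left and upper part of the hopper mouth at (230,170), level and over the mill, with the forearm hiding the rest. I'm refitting its centre with a fixed radius on the visible arc.

Run:
```python
from h import *
from scipy.optimize import least_squares
for f,zr,c0 in(("top1.npz",.358,(.551,-.204)),("top0.npz",.088,(.4734,.2412))):
    p,w=cloud(f);hsv=cv2.cvtColor(p,cv2.COLOR_RGB2HSV);c0=np.array(c0)
    s=((hsv[...,0]>100)&(hsv[...,0]<125)&(hsv[...,1]>130)&(abs(w[...,2]-zr)<.06)&(np.hypot(w[...,0]-c0[0],w[...,1]-c0[1])<.085)).astype(np.uint8)
    c=max(cv2.findContours(s,0,1)[0],key=cv2.contourArea)[:,0]
    q=cast(f,c,zr)[:,:2];ok=abs(np.hypot(*(q-c0).T)-.069)<.008
    a=np.degrees(np.arctan2(*(q[ok]-c0).T[::-1]));
    a2=(a>10)&(a<190) # comparable arc
    for R_ in(.068,.0695):
      for k in(np.ones(len(a),bool),a2):
        r=least_squares(lambda t:np.hypot(*(q[ok][k]-t).T)-R_,c0,loss="soft_l1",f_scale=.001);print(f,R_,k.sum(),r.x.round(4),np.sqrt(np.mean(r.fun**2)).round(4))
```

```text
top1.npz 0.068 98 [ 0.5523 -0.2016] 0.0011
top1.npz 0.068 78 [ 0.5526 -0.2017] 0.0009
top1.npz 0.0695 98 [ 0.5513 -0.2031] 0.0015
top1.npz 0.0695 78 [ 0.5522 -0.2034] 0.0011
top0.npz 0.068 162 [0.4727 0.2422] 0.0011
top0.npz 0.068 76 [0.4729 0.2428] 0.0012
top0.npz 0.0695 162 [0.4726 0.2424] 0.0014
top0.npz 0.0695 76 [0.4731 0.2409] 0.0014
```

Emit:
move_arm --motion "-1 0 0.006 0.1 0;-1 0 0.006 0.25 0;-1 0 0.006 0.4 0;-1 0 0.006 0.55 0;-1 0 0.006 0.68 0;-1 0 0.006 0.77 0;-1 0 0.006 0.82 0;-1 0 0.006 0.82 0;-1 0 0.006 0.82 0"

```text
time: 9.38
position: [0.5803, -0.2864, 0.1673]
tool_rot: [0.82, -0.573, 0.0, -0.0]
ft_force: [0.6, -0.2, -1.3]
grip_width: 0.0113
grip_force: 59.9
```

Emit:
move_arm --motion "-1 0 0 0.02 0;-1 0 0 0.04 0;-1 0 0 0.06 0;-1 0 0 0.08 0;-1 0 0 0.08 0;-1 0 0 0.08 0"

```text
time: 9.88
position: [0.5798, -0.2866, 0.1508]
tool_rot: [0.819, -0.573, -0.0, -0.0]
ft_force: [0.6, -0.1, -1.8]
grip_width: 0.0114
grip_force: 60.0
```

Run:
```python
from h import *
o,y=state()
```

```text
t 9.88 p [ 0.5798 -0.2866  0.1508] yaw -69.94 tilt 0.03 F [ 0.6 -0.1 -1.8] M [ 0.04 -0.01  0.05] grip 0.0114 60.0 q [-36.  37.  83.   0.  60. 124.]
```

Emit:
move_arm --motion "-1 0 0 0.015 0;-1 0 0 0.03 0;-1 0 0 0.045 0;-1 0 0 0.045 0;-1 0 0 0.045 0"

```text
time: 10.3
position: [0.5798, -0.2865, 0.1416]
tool_rot: [0.819, -0.573, -0.0, -0.0]
ft_force: [-0.7, 0.5, -2.6]
grip_width: 0.0118
grip_force: 59.9
```

Run:
```python
from h import *
o,y=state()
```

```text
t 10.3 p [ 0.5798 -0.2865  0.1416] yaw -69.94 tilt 0.04 F [-0.7  0.5 -2.6] M [-0.04 -0.03  0.04] grip 0.0118 59.9 q [-36.  38.  83.  -0.  59. 124.]
```

Emit:
move_arm --motion "-1 0 0 0.01 0;-1 0 0 0.02 0;-1 0 0 0.03 0;-1 0 0 0.03 0"

```text
time: 10.63
position: [0.5797, -0.2865, 0.1354]
tool_rot: [0.819, -0.573, -0.0, -0.0]
ft_force: [-0.3, -0.8, -2.1]
grip_width: 0.0114
grip_force: 59.9
```

Emit:
move_arm --motion "-1 0 0 0.01 0;-1 0 0 0.02 0;-1 0 0 0.03 0;-1 0 0 0.03 0"

```text
time: 10.97
position: [0.5802, -0.287, 0.1306]
tool_rot: [0.819, -0.573, 0.0, -0.0]
ft_force: [-1.5, -0.5, 2.8]
grip_width: 0.0115
grip_force: 60.0
```

Emit:
move_arm --motion "-1 0 0 0.006 0;-1 0 0 0.012 0;-1 0 0 0.012 0"

```text
time: 11.22
position: [0.5806, -0.2875, 0.1298]
tool_rot: [0.819, -0.573, 0.001, 0.0]
ft_force: [-1.4, -0.5, 9.8]
grip_width: 0.0117
grip_force: 60.0
```

Run:
```python
from h import *
o,y=state()
```

```text
t 11.22 p [ 0.5806 -0.2875  0.1298] yaw -69.95 tilt 0.13 F [-1.4 -0.5  9.8] M [0.58 0.61 0.06] grip 0.0117 60.0 q [-36.  39.  84.  -0.  58. 124.]
```

Emit:
move_arm --motion "-1 0 0 -0.01 0;0 0 0 -0.01 0;0 0 0 -0.01 0;0 0 0 -0.01 0;0 0 0 -0.01 0;0 0 0 -0.01 0;0 0 0 -0.01 0;0 0 0 -0.01 0" --newtons 20

```text
time: 11.88
position: [0.5799, -0.2866, 0.1294]
tool_rot: [0.819, -0.573, -0.0, -0.0]
ft_force: [-0.7, -0.6, -0.5]
grip_width: 0.0421
grip_force: 0.0
```

Emit:
move_arm --motion "0 0 0 -0.1 0;0 0 0 -0.3 0;0 0 0 -0.5 0;0 0 0 -0.7 0;0 0 0 -0.9 0;0 0 0 -0.9 0"

```text
time: 12.38
position: [0.584, -0.2894, 0.3199]
tool_rot: [0.819, -0.573, 0.01, 0.0]
ft_force: [0.2, -0.3, 1.8]
grip_width: 0.0435
grip_force: 0.0
```

Run:
```python
from h import *
o,y=state()
plan(o["position"],y,[(.45,-.42,.30,-55),(.3800,-.3400,.20,-30.7),(.38,-.34,.030,-30.7)])
```

```text
t 12.38 p [ 0.584  -0.2894  0.3199] yaw -69.93 tilt 1.1 F [ 0.2 -0.3  1.8] M [ 0.08 -0.03  0.03] grip 0.0435 0.0 q [-36.  27.  72.   0.  79. 124.]
to (0.45, -0.42, 0.3, -55) row [0.384 0.853 0.099] turn -0.0829 rows>= 4.5
to (0.38, -0.34, 0.2, -30.7) row [-0.528  0.057  0.5  ] turn -0.135 rows>= 3.5
to (0.38, -0.34, 0.03, -30.7) row [ 0.   -0.    0.85] turn -0.0 rows>= 4.1
```

Emit:
move_arm --motion "0.2 0.384 0.853 0.099 -0.083;0.2 0.384 0.853 0.099 -0.083;0.2 0.384 0.853 0.099 -0.083;0.2 0.384 0.853 0.099 -0.083;0.2 0.384 0.853 0.099 -0.083;0.2 0.384 0.853 0.099 -0.083"

```text
time: 12.88
position: [0.442, -0.4209, 0.2888]
tool_rot: [0.886, -0.464, -0.001, 0.001]
ft_force: [-0.5, 0.6, 0.1]
grip_width: 0.0523
grip_force: 0.0
```

Emit:
move_arm --motion "0.2 -0.528 0.057 0.5 -0.135;0.2 -0.528 0.057 0.5 -0.135;0.2 -0.528 0.057 0.5 -0.135;0.2 -0.528 0.057 0.5 -0.135;0.2 -0.528 0.057 0.5 -0.135;0.2 -0.528 0.057 0.5 -0.135;0.2 -0.528 0.057 0.5 -0.135"

```text
time: 13.47
position: [0.3782, -0.3394, 0.191]
tool_rot: [0.964, -0.265, 0.002, 0.002]
ft_force: [0.7, 0.2, -0.4]
grip_width: 0.0523
grip_force: 0.0
```

Run:
```python
from h import *
o,y=state()
from rig import robot
n="top";p,d=robot.camera(n);m=robot.camera_model(n)
np.savez(f"{n}3.npz",p=p,d=d,mtx=m["mtx"],pos=m["position"],att=m["attitude"])
hopper("top3.npz",.158)
p0,w=cloud("top0.npz");Q=w.reshape(-1,3)
a=np.radians(-30.7);D=Q[:,:2]-[.38,-.34];X=D@[np.cos(a),np.sin(a)];Y=D@[np.sin(a),-np.cos(a)]
for z in(.06,.08,.1):
  s=(abs(X)<.06)&(abs(Y)<.12)&(Q[:,2]>z)&(Q[:,2]<.2);print(z,s.sum(),np.c_[X,Y,Q[:,2]][s].min(0) if s.any() else "",np.c_[X,Y,Q[:,2]][s].max(0) if s.any() else "")
plan(o["position"],y,[(.38,-.3400,.028,-30.7)])
q,dd=robot.camera("wrist");cv2.imwrite("pics/w3.png",q[:,:,::-1])
```

```text
t 13.47 p [ 0.3782 -0.3394  0.191 ] yaw -30.75 tilt 0.29 F [ 0.7  0.2 -0.4] M [ 0.08 -0.02 -0.04] grip 0.0523 0.0 q [-55.  24. 101.   0.  54.  66.]
hopper rim c [ 0.5514 -0.2038] R 0.0683 n 58 rim z 0.158 slope deg x,y [-0.1  0.6]
0.06 430 [-0.05998337  0.07340871  0.06020138] [0.02535263 0.11996797 0.11481896]
0.08 326 [-0.05998337  0.07340871  0.08075849] [0.02535263 0.11913108 0.11481896]
0.1 312 [-0.05998337  0.07340871  0.10000766] [0.02535263 0.11913108 0.11481896]
to (0.38, -0.34, 0.028, -30.7) row [ 0.009 -0.002  0.815] turn -0.0003 rows>= 3.9
```

View pics/w3.png

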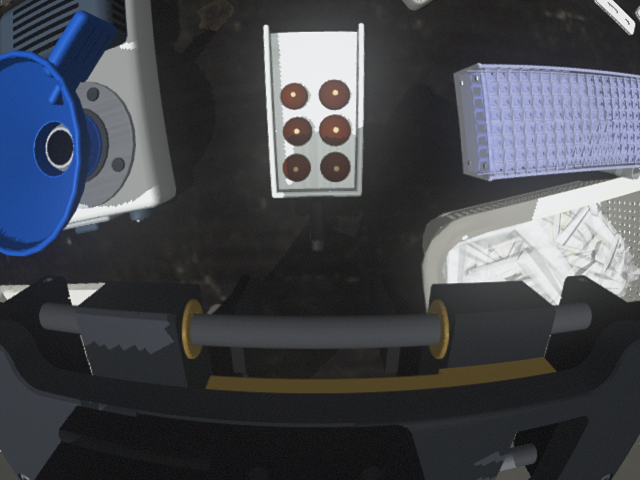

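The wrist view shows the hopper seated on the mill at left (60,150), six chestnuts base-down in the pan at (316,130), the fin at (317,240), and the basket corner at (430,230). The gripper body would hit the 115 mm basket, so I'll pinch only the top of the fin, drag the pan clear, and regrip deeper.

Run:
```python
from h import *
for f in("top0.npz","top3.npz","scene0.npz"):
  p0,w=cloud(f);Q=w.reshape(-1,3)
  a=np.radians(-30.7);D=Q[:,:2]-[.38,-.34];X=D@[np.cos(a),np.sin(a)];Y=D@[np.sin(a),-np.cos(a)]
  s=(abs(X)<.06)&(abs(Y)<.2)&(Y>.04)&(Q[:,2]>.06)&(Q[:,2]<.15)
  if s.any():
    print(f,s.sum(),"z99",np.percentile(Q[s,2],[50,95,100]))
    for x in np.arange(-.06,.06,.02):
      k=s&(X>=x)&(X<x+.02)
      if k.any():print(round(x,2),"ymin",Y[k].min().round(3),"zmax",Q[k,2].max().round(3))
```

```text
top0.npz 1358 z99 [0.09197586 0.11079257 0.11481896]
-0.06 ymin 0.078 zmax 0.114
-0.04 ymin 0.075 zmax 0.115
-0.02 ymin 0.073 zmax 0.114
0.0 ymin 0.079 zmax 0.114
0.02 ymin 0.098 zmax 0.113
0.04 ymin 0.143 zmax 0.111
top3.npz 176 z99 [0.08846834 0.10858418 0.11352177]
-0.06 ymin 0.115 zmax 0.098
-0.04 ymin 0.077 zmax 0.114
-0.02 ymin 0.113 zmax 0.093
0.0 ymin 0.199 zmax 0.096
scene0.npz 1059 z99 [0.09188465 0.11121583 0.11441481]
-0.06 ymin 0.086 zmax 0.114
-0.04 ymin 0.08 zmax 0.113
-0.02 ymin 0.078 zmax 0.112
0.0 ymin 0.081 zmax 0.114
0.02 ymin 0.102 zmax 0.114
0.04 ymin 0.147 zmax 0.112
```

Emit:
move_arm --motion "0.2 0.01 0 0.2 0;0.2 0.01 0 0.4 0;0.2 0.01 0 0.55 0;0.2 0.01 0 0.62 0;0.2 0.01 0 0.655 0;0.2 0.01 0 0.655 0;0.2 0.01 0 0.655 0"

```text
time: 14.15
position: [0.3789, -0.3397, 0.0594]
tool_rot: [0.964, -0.265, 0.001, 0.001]
ft_force: [0.4, 0.2, 0.0]
grip_width: 0.0518
grip_force: 0.0
```

Run:
```python
from h import *
state()
```

```text
t 14.15 p [ 0.3789 -0.3397  0.0594] yaw -30.71 tilt 0.14 F [0.4 0.2 0. ] M [ 0.06 -0.02 -0.01] grip 0.0518 0.0 q [-54.  37. 106.   0.  36.  66.]
```

Emit:
move_arm --motion "-1 0 0 0.009 0;-1 0 0 0.009 0;-1 0 0 0.009 0;-1 0 0 0.009 0;-1 0 0 0.009 0;-1 0 0 0.009 0;-1 0 0 0.009 0;-1 0 0 0.009 0;-1 0 0 0.009 0;-1 0 0 0.009 0" --newtons 15

```text
time: 14.98
position: [0.3779, -0.3385, 0.0571]
tool_rot: [0.964, -0.265, 0.0, 0.0]
ft_force: [-1.1, -0.0, 3.0]
grip_width: 0.0119
grip_force: 15.0
```

Emit:
move_arm --motion "-1 0.01 -0.01 0 0;-1 0.03 -0.03 0 0;-1 0.05 -0.06 0 0;-1 0.07 -0.09 0 0;-1 0.09 -0.12 0 0;-1 0.11 -0.15 0 0;-1 0.13 -0.18 0 0;-1 0.15 -0.2 0 0;-1 0.15 -0.2 0 0"

```text
time: 15.73
position: [0.4256, -0.3183, 0.0571]
tool_rot: [0.964, -0.264, 0.0, -0.0]
ft_force: [0.2, 2.2, 4.2]
grip_width: 0.0118
grip_force: 15.0
```

Emit:
move_arm --motion "0 0 0 0 0;0 0 0 0 0;0 0 0 0 0;0 0 0 0 0;0 0 0 0 0;0 0 0 0 0;0 0.012 0 0.05 0;0 0.012 0 0.1 0;0 0.012 0 0.14 0;0 0.012 0 0.14 0;0 0.012 0 0.14 0"

```text
time: 16.65
position: [0.4255, -0.3199, 0.0278]
tool_rot: [0.964, -0.265, -0.001, -0.001]
ft_force: [0.1, 0.6, 0.5]
grip_width: 0.0432
grip_force: 0.0
```

Emit:
move_arm --motion "-1 0 0 0 0;-1 0 0 0 0;-1 0 0 0 0;-1 0 0 0 0;-1 0 0 0 0;-1 0 0 0 0;-1 0 0 0 0;-1 0 0 0 0;-1 0 0 0 0;-1 0 0 0 0" --newtons 60

```text
time: 17.48
position: [0.4262, -0.3205, 0.0292]
tool_rot: [0.964, -0.265, 0.0, 0.0]
ft_force: [-0.8, 1.2, 4.4]
grip_width: 0.0112
grip_force: 60.0
```

Emit:
move_arm --motion "-1 0 0 -0.02 0;-1 0 0 -0.05 0;-1 0 0 -0.1 0;-1 0 0 -0.15 0;-1 0 0 -0.2 0;-1 0 0 -0.25 0;-1 0 0 -0.3 0;-1 0 0 -0.3 0"

```text
time: 18.15
position: [0.4272, -0.3216, 0.0915]
tool_rot: [0.964, -0.265, 0.002, 0.001]
ft_force: [0.5, -0.5, -1.4]
grip_width: 0.0115
grip_force: 60.0
```

```bash
cat >> h.py <<'E'
def shot(tag,names=("scene","top")):
    from rig import robot
    for n in names:
        p,d=robot.camera(n);m=robot.camera_model(n)
        np.savez(f"{n}{tag}.npz",p=p,d=d,mtx=m["mtx"],pos=m["position"],att=m["attitude"])
E
python3 - <<'E'
from h import *
o,y=state();shot(5)
p,w=cloud("scene5.npz")
cv2.imwrite("pics/s5.png",cv2.resize(p[200:360,240:420],None,fx=3,fy=3)[:,:,::-1])
E
```

```text
t 18.15 p [ 0.4272 -0.3216  0.0915] yaw -30.69 tilt 0.27 F [ 0.5 -0.5 -1.4] M [ 0.11  0.13 -0.02] grip 0.0115 60.0 q [-49.  35. 102.   0.  42.  72.]
```

View pics/s5.png

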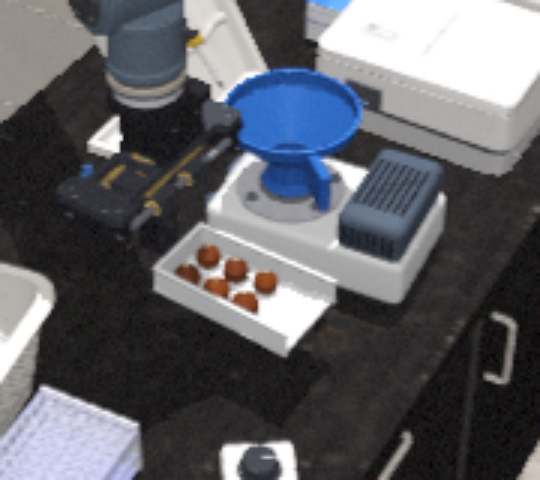

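The pan is lifted level at crop (240,290) with all six chestnuts in it. The hopper is seated at (295,120) with its fin at (318,180).

Emit:
move_arm --motion "-1 0 0 -0.03 0;-1 0 0 -0.09 0;-1 0 0 -0.17 0;-1 0 0 -0.26 0;-1 0 0 -0.36 0;-1 0 0 -0.46 0;-1 0 0 -0.56 0;-1 0 0 -0.66 0;-1 0 0 -0.76 0;-1 0 0 -0.84 0;-1 0 0 -0.89 0;-1 0 0 -0.9 0"

```text
time: 19.25
position: [0.4266, -0.3211, 0.2706]
tool_rot: [0.964, -0.265, 0.001, 0.001]
ft_force: [0.4, 0.0, -1.6]
grip_width: 0.0115
grip_force: 60.0
```

Run:
```python
from h import *
o,y=state()
plan(o["position"],y,[(.389,-.263,.27,20)])
```

```text
t 19.25 p [ 0.4266 -0.3211  0.2706] yaw -30.7 tilt 0.17 F [ 0.4  0.  -1.6] M [ 0.15  0.14 -0.05] grip 0.0115 60.0 q [-49.  20.  92.  -0.  67.  72.]
to (0.389, -0.263, 0.27, 20) row [-0.31  -0.154  0.003] turn -0.2816 rows>= 7.1
```

Emit:
move_arm --motion "-1 -0.01 -0.005 0 -0.01;-1 -0.03 -0.015 0 -0.03;-1 -0.06 -0.03 0 -0.055;-1 -0.09 -0.045 0 -0.083;-1 -0.12 -0.06 0 -0.111;-1 -0.155 -0.077 0 -0.14;-1 -0.185 -0.092 0 -0.168;-1 -0.215 -0.107 0 -0.196;-1 -0.245 -0.122 0 -0.224;-1 -0.275 -0.137 0 -0.25;-1 -0.3 -0.148 0 -0.272;-1 -0.31 -0.154 0 -0.282"

```text
time: 20.25
position: [0.3872, -0.2609, 0.2676]
tool_rot: [0.984, 0.176, -0.001, -0.002]
ft_force: [0.9, 0.8, -2.7]
grip_width: 0.0115
grip_force: 60.0
```

Emit:
move_arm --motion "-1 0 0 0 0;-1 0 0 0 0" --newtons 40

```text
time: 20.42
position: [0.3882, -0.262, 0.2681]
tool_rot: [0.985, 0.174, -0.001, -0.001]
ft_force: [0.3, -0.1, -1.9]
grip_width: 0.0119
grip_force: 40.0
```

```bash
cat >> h.py <<'E'
def pan(f,o,yaw,view=None):
    """pan tilt about the pinch: lit pan points near the vertical plane through the pinch along the tool x"""
    p,w=cloud(f);hsv=cv2.cvtColor(p,cv2.COLOR_RGB2HSV);a=np.radians(yaw)
    D=w-o["position"]; X=D[...,0]*np.cos(a)+D[...,1]*np.sin(a);Y=D[...,0]*np.sin(a)-D[...,1]*np.cos(a);Z=D[...,2]-.011
    s=(abs(Y)<.05)&(X>.0)&(X<.2)&(np.hypot(X,Z)>.03)&(np.hypot(X,Z)<.19)&(Z<.03)&(hsv[...,1]<60)&(hsv[...,2]>90)&(w[...,2]>.15)
    br=(abs(Y)<.06)&(X>.0)&(X<.24)&(abs(Z)<.2)&(hsv[...,0]<15)&(hsv[...,1]>120)&(w[...,2]>.08)
    side=s&(Y>.03)&(Y<.048)
    Q=np.c_[X[side],Z[side]].astype(np.float32);print(f,"n",s.sum(),len(Q),"nut px",br.sum())
    if len(Q)>20:
        l=cv2.fitLine(Q,cv2.DIST_HUBER,0,.01,.01).ravel();print(" tilt deg",np.degrees(np.arctan(l[1]/l[0])).round(1),cv2.minAreaRect(Q))
E
python3 - <<'E'
from h import *
o,y=state();shot(6)
pan("scene6.npz",o,y);pan("top6.npz",o,y)
p=cloud("scene6.npz")[0];cv2.imwrite("pics/s6.png",cv2.resize(p[170:320,240:420],None,fx=3,fy=3)[:,:,::-1])
E
```

```text
t 20.42 p [ 0.3882 -0.262   0.2681] yaw 20.01 tilt 0.1 F [ 0.3 -0.1 -1.9] M [-0.08  0.14 -0.01] grip 0.0119 40.0 q [-48.  15. 101.  -0.  64.  22.]
scene6.npz n 990 498 nut px 148
 tilt deg 0.1 ((0.09933021664619446, -0.02520277351140976), (0.036966536194086075, 0.15037524700164795), 89.6144027709961)
top6.npz n 1921 389 nut px 528
 tilt deg -1.7 ((0.11863480508327484, -0.02493164874613285), (0.11409559845924377, 0.036758340895175934), 1.3731863498687744)
```

View pics/s6.png

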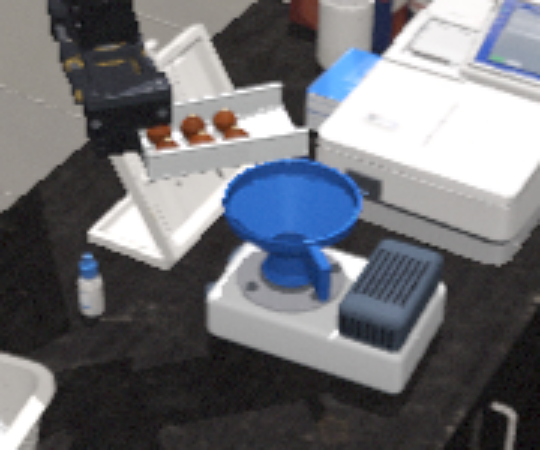

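The side view shows the pan level at (230,130) with the chestnuts at its rear, and its spout (300,140) over the hopper mouth (292,200). Next I'm easing the grip so the pan droops about the pinch.

Emit:
move_arm --motion "-1 0 0 0 0;-1 0 0 0 0" --newtons 22

```text
time: 20.68
position: [0.3886, -0.2626, 0.2688]
tool_rot: [0.985, 0.174, -0.0, -0.0]
ft_force: [0.6, 0.0, -3.3]
grip_width: 0.012
grip_force: 22.0
```

Run:
```python
from h import *
o,y=state();shot(7,("scene",));pan("scene7.npz",o,y)
```

```text
t 20.68 p [ 0.3886 -0.2626  0.2688] yaw 20.03 tilt 0.01 F [ 0.6  0.  -3.3] M [-0.04  0.13 -0.03] grip 0.012 22.0 q [-48.  15. 101.  -0.  64.  22.]
scene7.npz n 983 495 nut px 147
 tilt deg 0.1 ((0.09876953065395355, -0.024418853223323822), (0.15007759630680084, 0.03387634828686714), 0.1284584254026413)
```

Emit:
move_arm --motion "-1 0 0 0 0;-1 0 0 0 0" --newtons 14

```text
time: 20.9
position: [0.3886, -0.2625, 0.2689]
tool_rot: [0.985, 0.174, 0.0, 0.0]
ft_force: [0.1, -0.5, -2.1]
grip_width: 0.0118
grip_force: 14.0
```

Run:
```python
from h import *
o,y=state();shot(7,("scene",));pan("scene7.npz",o,y)
```

```text
t 20.9 p [ 0.3886 -0.2625  0.2689] yaw 20.05 tilt 0.0 F [ 0.1 -0.5 -2.1] M [-0.03  0.06  0.01] grip 0.0118 14.0 q [-48.  15. 101.  -0.  64.  22.]
scene7.npz n 972 489 nut px 152
 tilt deg -3.2 ((0.09765398502349854, -0.032205089926719666), (0.03515006601810455, 0.1509154736995697), 87.0628890991211)
```

Emit:
move_arm --motion "-1 0 0 0 0" --newtons 14

```text
time: 21.03
position: [0.3886, -0.2624, 0.269]
tool_rot: [0.985, 0.174, 0.0, 0.0]
ft_force: [0.6, 0.2, -1.8]
grip_width: 0.012
grip_force: 14.0
```

Run:
```python
from h import *
o,y=state();shot(7,("scene",));pan("scene7.npz",o,y)
```

```text
t 21.03 p [ 0.3886 -0.2624  0.269 ] yaw 20.06 tilt 0.0 F [ 0.6  0.2 -1.8] M [-0.07  0.1   0.04] grip 0.012 14.0 q [-48.  15. 101.   0.  64.  22.]
scene7.npz n 940 484 nut px 150
 tilt deg -8.2 ((0.09450817853212357, -0.0389946810901165), (0.03380414471030235, 0.14985166490077972), 80.8546142578125)
```

Emit:
move_arm --motion "-1 0 0 0 0" --newtons 14

```text
time: 21.17
position: [0.3885, -0.2624, 0.269]
tool_rot: [0.985, 0.174, 0.0, 0.0]
ft_force: [-0.2, 0.1, -2.4]
grip_width: 0.0122
grip_force: 14.0
```

Emit:
move_arm --motion "-1 0 0 0 0" --newtons 25

```text
time: 21.25
position: [0.3886, -0.2624, 0.269]
tool_rot: [0.985, 0.174, 0.0, 0.0]
ft_force: [0.2, -0.5, -0.7]
grip_width: 0.0118
grip_force: 25.0
```

Run:
```python
from h import *
o,y=state();shot(7);pan("scene7.npz",o,y)
p=cloud("scene7.npz")[0];q=cloud("top7.npz")[0]
cv2.imwrite("pics/s7.png",cv2.resize(np.hstack([p[160:310,250:390],q[120:270,310:450]]),None,fx=2.8,fy=2.8)[:,:,::-1])
```

```text
t 21.25 p [ 0.3886 -0.2624  0.269 ] yaw 20.06 tilt 0.0 F [ 0.2 -0.5 -0.7] M [-0.05  0.09  0.03] grip 0.0118 25.0 q [-48.  15. 101.   0.  64.  22.]
scene7.npz n 932 476 nut px 144
 tilt deg -12.5 ((0.09197443723678589, -0.04453381896018982), (0.03418746218085289, 0.14996157586574554), 78.20264434814453)
```

View pics/s7.png

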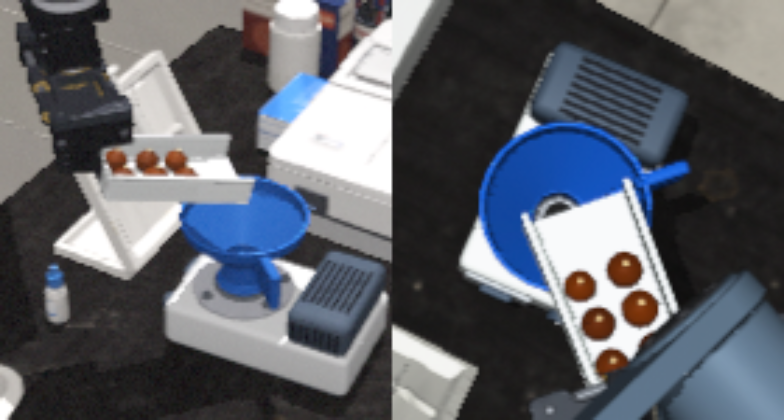

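The pan is tilted 12.5° and still holds its chestnuts (side view (150,165)), with the spout (235,190) over the mouth. In the top view the spout corners are at (527,215) and (630,182) and the mouth is centred near (566,215). I'm checking the lateral alignment.

Run:
```python
from h import *
o={"position":np.array([.3886,-.2624,.269])};a=np.radians(20.05)
p,w=cloud("top7.npz");hsv=cv2.cvtColor(p,cv2.COLOR_RGB2HSV)
D=w-o["position"]; X=D[...,0]*np.cos(a)+D[...,1]*np.sin(a);Y=D[...,0]*np.sin(a)-D[...,1]*np.cos(a);Z=D[...,2]-.011
s=(abs(Y)<.07)&(X>.05)&(X<.2)&(hsv[...,1]<60)&(hsv[...,2]>90)&(w[...,2]>.17)
for x in np.arange(.06,.18,.02):
    k=s&(X>x)&(X<x+.02)
    if k.any():print(round(x,2),k.sum(),np.percentile(Y[k],[1,99]).round(4),"z",np.percentile(w[...,2][k],[2,98]).round(3))
hopper("top7.npz",.158)
```

```text
0.06 193 [-0.0408  0.0384] z [0.223 0.256]
0.08 291 [-0.0412  0.0386] z [0.218 0.251]
0.1 203 [-0.0417  0.0398] z [0.213 0.248]
0.12 368 [-0.0421  0.0396] z [0.208 0.243]
0.14 380 [-0.0427  0.0405] z [0.207 0.237]
0.16 84 [-0.0427  0.0411] z [0.205 0.235]
hopper rim c [ 0.5518 -0.2038] R 0.0682 n 45 rim z 0.1578 slope deg x,y [-0.8  1.3]
```

Emit:
move_arm --motion "-1 0 0 0 0;-1 0 0 0 0" --newtons 13.5

```text
time: 21.52
position: [0.3886, -0.2624, 0.269]
tool_rot: [0.985, 0.174, 0.0, 0.0]
ft_force: [0.5, 0.0, -2.1]
grip_width: 0.0121
grip_force: 13.5
```

Emit:
move_arm --motion "-1 0 0 0 0" --newtons 25

```text
time: 21.6
position: [0.3885, -0.2623, 0.269]
tool_rot: [0.985, 0.174, -0.0, -0.0]
ft_force: [0.8, -0.2, -1.8]
grip_width: 0.0118
grip_force: 25.0
```

Run:
```python
from h import *
o,y=state();shot(8);pan("scene8.npz",o,y);pan("top8.npz",o,y)
```

```text
t 21.6 p [ 0.3885 -0.2623  0.269 ] yaw 20.06 tilt 0.0 F [ 0.8 -0.2 -1.8] M [-0.09  0.1  -0.01] grip 0.0118 25.0 q [-48.  15. 101.   0.  64.  22.]
scene8.npz n 943 483 nut px 146
 tilt deg -12.4 ((0.09231844544410706, -0.04452550411224365), (0.03538048267364502, 0.1501455157995224), 76.88002014160156)
top8.npz n 1708 345 nut px 461
 tilt deg -17.3 ((0.11373794823884964, -0.050214171409606934), (0.03485141322016716, 0.10876641422510147), 78.41682434082031)
```

Emit:
move_arm --motion "-1 0 0 0 0;-1 0 0 0 0;-1 0 0 0 0" --newtons 12.5

```text
time: 21.95
position: [0.3885, -0.2624, 0.269]
tool_rot: [0.985, 0.174, -0.0, 0.0]
ft_force: [-0.7, -0.6, -2.4]
grip_width: 0.0118
grip_force: 12.5
```

Run:
```python
from h import *
o,y=state();shot(8,("scene",));pan("scene8.npz",o,y)
```

```text
t 21.95 p [ 0.3885 -0.2624  0.269 ] yaw 20.06 tilt 0.0 F [-0.7 -0.6 -2.4] M [-0.08  0.13 -0.06] grip 0.0118 12.5 q [-48.  15. 101.  -0.  64.  22.]
scene8.npz n 887 482 nut px 137
 tilt deg -19.2 ((0.08751054853200912, -0.05671315640211105), (0.034679461270570755, 0.15361790359020233), 70.02994537353516)
```

Emit:
move_arm --motion "-1 0 0 0 0" --newtons 12.5

```text
time: 22.08
position: [0.3885, -0.2624, 0.2689]
tool_rot: [0.985, 0.174, -0.0, -0.0]
ft_force: [-0.0, -0.3, -0.7]
grip_width: 0.0119
grip_force: 12.5
```

Emit:
move_arm --motion "-1 0 0 0 0;-1 0 0 0 0" --newtons 25

```text
time: 22.25
position: [0.3886, -0.2624, 0.269]
tool_rot: [0.985, 0.174, 0.0, 0.0]
ft_force: [-0.4, -0.1, -2.4]
grip_width: 0.0119
grip_force: 25.0
```

Run:
```python
from h import *
o,y=state();shot(8);pan("scene8.npz",o,y);pan("top8.npz",o,y)
p=cloud("scene8.npz")[0];q=cloud("top8.npz")[0]
cv2.imwrite("pics/s8.png",cv2.resize(np.hstack([p[160:310,250:390],q[120:270,310:450]]),None,fx=2.8,fy=2.8)[:,:,::-1])
```

```text
t 22.25 p [ 0.3886 -0.2624  0.269 ] yaw 20.06 tilt 0.0 F [-0.4 -0.1 -2.4] M [-0.06  0.12  0.03] grip 0.0119 25.0 q [-48.  15. 101.   0.  64.  22.]
scene8.npz n 887 487 nut px 129
 tilt deg -21.0 ((0.08534152805805206, -0.05927874520421028), (0.0341130755841732, 0.15251319110393524), 69.53404235839844)
top8.npz n 1459 299 nut px 417
 tilt deg -26.4 ((0.10731329023838043, -0.06770172715187073), (0.03453485295176506, 0.10551782697439194), 70.0101547241211)
```

I've now viewed 11 pictures, one over the limit of 10, so from here on I'll check by numbers only.

```bash
cat >> h.py <<'E'
def nuts(f,o,yaw):
    p,w=cloud(f);hsv=cv2.cvtColor(p,cv2.COLOR_RGB2HSV);a=np.radians(yaw)
    D=w-o["position"]; X=D[...,0]*np.cos(a)+D[...,1]*np.sin(a)
    m=((hsv[...,0]<15)&(hsv[...,1]>120)&(np.hypot(w[...,0]-.47,w[...,1]+.24)<.2)).astype(np.uint8)
    n,l,st,c=cv2.connectedComponentsWithStats(m)
    for i in range(1,n):
        if st[i,4]>8:
            k=l==i;q=np.median(w[k],0);print("  nut",st[i,4],q.round(3),"X",np.median(X[k]).round(3),"r_hop",np.hypot(q[0]-.5515,q[1]+.204).round(3))
E
python3 - <<'E'
from h import *
o={"position":np.array([.3886,-.2624,.269])}
for f in("scene8.npz","top8.npz"):print(f);nuts(f,o,20)
E
```

```text
scene8.npz
  nut 33 [ 0.42  -0.242  0.245] X 0.035 r_hop 0.137
  nut 96 [ 0.464 -0.229  0.227] X 0.074 r_hop 0.091
top8.npz
  nut 101 [ 0.486 -0.244  0.221] X 0.097 r_hop 0.077
  nut 79 [ 0.472 -0.211  0.219] X 0.096 r_hop 0.08
  nut 115 [ 0.456 -0.253  0.233] X 0.066 r_hop 0.108
  nut 85 [ 0.445 -0.223  0.232] X 0.067 r_hop 0.108
  nut 40 [ 0.422 -0.229  0.243] X 0.041 r_hop 0.132
```

Emit:
move_arm --motion "-1 0 0 0 0;-1 0 0 0 0;-1 0 0 0 0" --newtons 12

```text
time: 22.6
position: [0.3885, -0.2624, 0.2689]
tool_rot: [0.985, 0.174, -0.0, -0.0]
ft_force: [-0.7, -0.1, -2.3]
grip_width: 0.0119
grip_force: 12.0
```

Emit:
move_arm --motion "-1 0 0 0 0;-1 0 0 0 0" --newtons 25

```text
time: 22.77
position: [0.3886, -0.2624, 0.269]
tool_rot: [0.985, 0.174, 0.0, 0.0]
ft_force: [0.0, 0.1, -1.8]
grip_width: 0.0119
grip_force: 25.0
```

Run:
```python
from h import *
o,y=state();shot(9);pan("scene9.npz",o,y)
for f in("scene9.npz","top9.npz"):print(f);nuts(f,o,20)
```

```text
t 22.77 p [ 0.3886 -0.2624  0.269 ] yaw 20.06 tilt 0.0 F [ 0.   0.1 -1.8] M [-0.08  0.13  0.03] grip 0.0119 25.0 q [-48.  15. 101.  -0.  64.  22.]
scene9.npz n 886 485 nut px 131
 tilt deg -21.0 ((0.08528037369251251, -0.059342510998249054), (0.03320595994591713, 0.1507347673177719), 68.67695617675781)
scene9.npz
  nut 33 [ 0.42  -0.244  0.245] X 0.035 r_hop 0.138
  nut 98 [ 0.464 -0.229  0.226] X 0.075 r_hop 0.091
top9.npz
  nut 99 [ 0.485 -0.244  0.221] X 0.097 r_hop 0.078
  nut 78 [ 0.471 -0.211  0.218] X 0.096 r_hop 0.081
  nut 112 [ 0.456 -0.253  0.233] X 0.067 r_hop 0.107
  nut 86 [ 0.445 -0.223  0.232] X 0.067 r_hop 0.108
  nut 40 [ 0.422 -0.229  0.243] X 0.041 r_hop 0.132
```

Emit:
move_arm --motion "-1 0 0 0 0;-1 0 0 0 0;-1 0 0 0 0" --newtons 11

```text
time: 23.12
position: [0.3886, -0.2624, 0.269]
tool_rot: [0.985, 0.174, -0.0, 0.0]
ft_force: [-1.1, 0.6, -2.1]
grip_width: 0.012
grip_force: 11.0
```

Run:
```python
from h import *
o,y=state();shot(9,("scene",));pan("scene9.npz",o,y);nuts("scene9.npz",o,20)
```

```text
t 23.12 p [ 0.3886 -0.2624  0.269 ] yaw 20.06 tilt 0.0 F [-1.1  0.6 -2.1] M [-0.02  0.13 -0.03] grip 0.012 11.0 q [-48.  15. 101.  -0.  64.  22.]
scene9.npz n 872 480 nut px 126
 tilt deg -23.2 ((0.08285564184188843, -0.061836741864681244), (0.0359811894595623, 0.1514066904783249), 67.14436340332031)
  nut 126 [ 0.446 -0.234  0.229] X 0.063 r_hop 0.109
```

Emit:
move_arm --motion "-1 0 0 0 0;-1 0 0 0 0" --newtons 10.5

```text
time: 23.33
position: [0.3886, -0.2624, 0.269]
tool_rot: [0.985, 0.174, 0.0, -0.0]
ft_force: [1.2, 0.1, -2.5]
grip_width: 0.0116
grip_force: 10.5
```

Run:
```python
from h import *
o,y=state();shot(9);pan("scene9.npz",o,y)
for f in("scene9.npz","top9.npz"):print(f);nuts(f,o,20)
```

```text
t 23.33 p [ 0.3886 -0.2624  0.269 ] yaw 20.06 tilt 0.0 F [ 1.2  0.1 -2.5] M [0.02 0.14 0.  ] grip 0.0116 10.5 q [-48.  15. 101.   0.  64.  22.]
scene9.npz n 867 478 nut px 127
 tilt deg -23.4 ((0.08290600776672363, -0.06204693391919136), (0.03390026092529297, 0.15173135697841644), 66.19205474853516)
scene9.npz
  nut 127 [ 0.446 -0.235  0.23 ] X 0.064 r_hop 0.11
top9.npz
  nut 100 [ 0.482 -0.244  0.218] X 0.095 r_hop 0.08
  nut 77 [ 0.469 -0.211  0.215] X 0.093 r_hop 0.083
  nut 112 [ 0.455 -0.253  0.231] X 0.065 r_hop 0.109
  nut 88 [ 0.443 -0.224  0.23 ] X 0.065 r_hop 0.11
  nut 28 [ 0.422 -0.229  0.241] X 0.042 r_hop 0.132
```

Emit:
move_arm --motion "-1 0.015 0 -0.02 0;-1 0.035 0 -0.05 0;-1 0.06 0 -0.08 0;-1 0.075 0 -0.1 0;-1 0.075 0 -0.1 0" --newtons 18

```text
time: 23.85
position: [0.4041, -0.2577, 0.2904]
tool_rot: [0.985, 0.175, 0.001, 0.001]
ft_force: [0.3, 0.8, -1.3]
grip_width: 0.0118
grip_force: 18.0
```

Emit:
move_arm --motion "-1 0 0 0 0;-1 0 0 0 0;-1 0 0 0 0" --newtons 9.5

```text
time: 24.1
position: [0.4024, -0.257, 0.2887]
tool_rot: [0.985, 0.174, -0.0, -0.0]
ft_force: [0.9, -0.3, -2.4]
grip_width: 0.012
grip_force: 9.5
```

Run:
```python
from h import *
o,y=state();shot(9);pan("scene9.npz",o,y)
for f in("scene9.npz","top9.npz"):print(f);nuts(f,o,20)
```

```text
t 24.1 p [ 0.4024 -0.257   0.2887] yaw 20.06 tilt 0.04 F [ 0.9 -0.3 -2.4] M [-0.08  0.19  0.09] grip 0.012 9.5 q [-46.  15.  98.  -0.  67.  24.]
scene9.npz n 765 476 nut px 96
 tilt deg -38.8 ((0.06564467400312424, -0.08246553689241409), (0.03207502141594887, 0.15261496603488922), 51.30800247192383)
scene9.npz
  nut 29 [ 0.445 -0.228  0.233] X 0.05 r_hop 0.109
  nut 66 [ 0.492 -0.217  0.198] X 0.097 r_hop 0.061
top9.npz
  nut 187 [ 0.504 -0.236  0.19 ] X 0.102 r_hop 0.057
  nut 152 [ 0.491 -0.204  0.187] X 0.101 r_hop 0.06
  nut 83 [ 0.468 -0.248  0.218] X 0.065 r_hop 0.095
  nut 80 [ 0.454 -0.218  0.217] X 0.063 r_hop 0.098
```

Emit:
move_arm --motion "-1 0.06 0 -0.05 0;-1 0.09 0 -0.09 0;-1 0.09 0 -0.09 0" --newtons 25

```text
time: 24.45
position: [0.4214, -0.2519, 0.3087]
tool_rot: [0.985, 0.175, 0.002, 0.002]
ft_force: [0.3, -1.4, -1.7]
grip_width: 0.0117
grip_force: 25.0
```

Run:
```python
from h import *
o,y=state();shot(10);pan("scene10.npz",o,y)
for f in("scene10.npz","top10.npz"):print(f);nuts(f,o,20)
hopper("top10.npz",.158)
```

```text
t 24.45 p [ 0.4214 -0.2519  0.3087] yaw 20.11 tilt 0.27 F [ 0.3 -1.4 -1.7] M [-0.01  0.03  0.04] grip 0.0117 25.0 q [-44.  14.  95.   0.  70.  26.]
scene10.npz n 837 483 nut px 85
 tilt deg -40.8 ((0.06174017861485481, -0.08446478098630905), (0.03338366374373436, 0.15169653296470642), 49.86717224121094)
scene10.npz
  nut 39 [ 0.56  -0.19   0.147] X 0.153 r_hop 0.016
  nut 57 [ 0.555 -0.225  0.136] X 0.132 r_hop 0.021
top10.npz
  nut 423 [ 0.555 -0.204  0.129] X 0.142 r_hop 0.003
hopper rim c [ 0.5518 -0.2037] R 0.0682 n 46 rim z 0.1578 slope deg x,y [-1.1  0.4]
```

Emit:
move_arm --motion "-1 0 0 -0.05 0;-1 0 0 -0.12 0;-1 0 0 -0.18 0;-1 0 0 -0.2 0" --newtons 30

```text
time: 24.88
position: [0.4197, -0.2516, 0.3482]
tool_rot: [0.985, 0.174, 0.001, 0.001]
ft_force: [-0.1, 0.2, -2.2]
grip_width: 0.0114
grip_force: 30.0
```

Run:
```python
from h import *
o,y=state();shot(11)
for f in("scene11.npz","top11.npz"):
    print(f);nuts(f,o,20)
    p,w=cloud(f);hsv=cv2.cvtColor(p,cv2.COLOR_RGB2HSV)
    k=(hsv[...,0]<15)&(hsv[...,1]>120)&(abs(w[...,2]-.02)<.03)&(w[...,0]<.75)&(w[...,0]>.25);print("brown low px",k.sum())
p,w=cloud("top11.npz");hsv=cv2.cvtColor(p,cv2.COLOR_RGB2HSV)
m=((hsv[...,0]<15)&(hsv[...,1]>120)&(np.hypot(w[...,0]-.5515,w[...,1]+.204)<.07))
print("z range",np.percentile(w[m][:,2],[1,99]),m.sum())
# tip highlights: local maxima of height / brightness inside the hopper
g=cv2.GaussianBlur(np.where(m,p.sum(2)/3,0).astype(np.float32),(0,0),1)
mx=(g==cv2.dilate(g,np.ones((7,7))))&m&(g>20);vv,uu=np.nonzero(mx)
for a,b in zip(uu,vv):print((a,b),w[b,a].round(3))
plan(o["position"],y,[(.427,-.3216,.30,-30.7),(.427,-.3216,.155,-30.7),(.427,-.3216,.028,-30.7)])
```

```text
t 24.88 p [ 0.4197 -0.2516  0.3482] yaw 20.05 tilt 0.13 F [-0.1  0.2 -2.2] M [-0.05  0.07 -0.03] grip 0.0114 30.0 q [-44.  12.  92.  -0.  76.  26.]
scene11.npz
  nut 91 [ 0.549 -0.196  0.132] X 0.138 r_hop 0.008
brown low px 95
top11.npz
  nut 389 [ 0.554 -0.204  0.129] X 0.142 r_hop 0.002
brown low px 260
z range [0.10229097 0.14282813] 389
(np.int64(374), np.int64(184)) [ 0.577 -0.211  0.137]
(np.int64(365), np.int64(189)) [ 0.566 -0.192  0.126]
(np.int64(382), np.int64(195)) [ 0.551 -0.229  0.144]
(np.int64(373), np.int64(196)) [ 0.552 -0.211  0.118]
(np.int64(359), np.int64(197)) [ 0.546 -0.178  0.134]
(np.int64(366), np.int64(200)) [ 0.542 -0.195  0.117]
to (0.427, -0.3216, 0.3, -30.7) row [-0.086  0.341  0.241] turn 0.2819 rows>= 7.1
to (0.427, -0.3216, 0.155, -30.7) row [ 0.    -0.     0.725] turn -0.0 rows>= 3.5
to (0.427, -0.3216, 0.028, -30.7) row [ 0.    -0.     0.635] turn -0.0 rows>= 3.0
```

Emit:
move_arm --motion "-1 -0.01 0.03 0.03 0.03;-1 -0.02 0.08 0.06 0.065;-1 -0.03 0.13 0.09 0.1;-1 -0.04 0.18 0.12 0.14;-1 -0.05 0.23 0.15 0.18;-1 -0.06 0.27 0.18 0.215;-1 -0.07 0.31 0.21 0.25;-1 -0.086 0.341 0.24 0.282;-1 -0.086 0.341 0.24 0.282"

```text
time: 25.73
position: [0.4256, -0.3213, 0.2964]
tool_rot: [0.964, -0.266, -0.002, -0.001]
ft_force: [-0.2, 0.7, -0.8]
grip_width: 0.0117
grip_force: 30.0
```

Emit:
move_arm --motion "-1 0 0 0.1 0;-1 0 0 0.22 0;-1 0 0 0.35 0;-1 0 0 0.48 0;-1 0 0 0.6 0;-1 0 0 0.68 0;-1 0 0 0.71 0;-1 0 0 0.71 0" --newtons 15

```text
time: 26.4
position: [0.4258, -0.3197, 0.1553]
tool_rot: [0.965, -0.264, -0.002, -0.001]
ft_force: [-0.5, 0.2, -0.5]
grip_width: 0.0118
grip_force: 15.0
```

Run:
```python
from h import *
o,y=state();shot(12)
p,w=cloud("top0.npz");hsv=cv2.cvtColor(p,cv2.COLOR_RGB2HSV)
for f in("top0.npz","top11.npz","top12.npz"):
    p,w=cloud(f);hsv=cv2.cvtColor(p,cv2.COLOR_RGB2HSV)
    k=(hsv[...,0]<15)&(hsv[...,1]>120)&(hsv[...,2]>40)&(w[...,2]>.008)&(w[...,2]<.06)&(w[...,0]<.7)&(w[...,0]>.3)&(w[...,1]<.1);print(f,k.sum())
```

```text
t 26.4 p [ 0.4258 -0.3197  0.1553] yaw -30.6 tilt 0.27 F [-0.5  0.2 -0.5] M [0.05 0.06 0.03] grip 0.0118 15.0 q [-49.  29.  99.   0.  52.  72.]
top0.npz 393
top11.npz 0
top12.npz 0
```

Emit:
move_arm --motion "-1 0 0 0.05 0;-1 0 0 0.1 0;-1 0 0 0.15 0;-1 0 0 0.2 0;-1 0 0 0.24 0;-1 0 0 0.28 0;-1 0 0 0.32 0;-1 0 0 0.36 0" --newtons 8

```text
time: 27.17
position: [0.4269, -0.3211, 0.084]
tool_rot: [0.964, -0.265, 0.0, -0.0]
ft_force: [-1.1, -0.3, 0.5]
grip_width: 0.0119
grip_force: 8.0
```

Emit:
move_arm --motion "-1 0 0 0.04 0;-1 0 0 0.08 0;-1 0 0 0.12 0;-1 0 0 0.16 0;-1 0 0 0.2 0;-1 0 0 0.2 0"

```text
time: 27.67
position: [0.4265, -0.3207, 0.0433]
tool_rot: [0.964, -0.265, -0.001, -0.0]
ft_force: [0.0, -1.2, -0.2]
grip_width: 0.0119
grip_force: 8.0
```

Run:
```python
from h import *
o,y=state();shot(13)
for f in("scene13.npz","top13.npz"):
    p,w=cloud(f);hsv=cv2.cvtColor(p,cv2.COLOR_RGB2HSV);a=np.radians(y)
    D=w-o["position"]; X=D[...,0]*np.cos(a)+D[...,1]*np.sin(a);Y=D[...,0]*np.sin(a)-D[...,1]*np.cos(a)
    s=(abs(Y)<.048)&(X>.02)&(X<.2)&(hsv[...,1]<60)&(hsv[...,2]>100)&(w[...,2]<.1)&(w[...,2]>-.01)
    for x in np.arange(.02,.19,.03):
        k=s&(X>x)&(X<x+.03)
        if k.sum()>5: print(f,round(x,2),k.sum(),np.percentile(w[...,2][k],[3,97]).round(3))
```

```text
t 27.67 p [ 0.4265 -0.3207  0.0433] yaw -30.71 tilt 0.09 F [ 0.  -1.2 -0.2] M [ 0.06  0.04 -0.04] grip 0.0119 8.0 q [-49.  40. 103.   0.  37.  72.]
scene13.npz 0.02 334 [0.009 0.043]
scene13.npz 0.05 274 [0.006 0.041]
scene13.npz 0.08 277 [0.006 0.037]
scene13.npz 0.11 295 [0.003 0.035]
scene13.npz 0.14 306 [0.003 0.033]
scene13.npz 0.17 12 [0.007 0.032]
top13.npz 0.05 31 [0.006 0.041]
top13.npz 0.08 105 [0.003 0.037]
top13.npz 0.11 270 [0.001 0.035]
top13.npz 0.14 386 [0.001 0.032]
top13.npz 0.17 29 [-0.006  0.03 ]
```

Emit:
move_arm --motion "-1 0 0 0.02 0;-1 0 0 0.04 0;-1 0 0 0.06 0;-1 0 0 0.075 0;-1 0 0 0.075 0;-1 0 0 0.075 0" --newtons 5

```text
time: 28.27
position: [0.427, -0.3212, 0.0299]
tool_rot: [0.964, -0.265, 0.0, 0.0]
ft_force: [0.5, -0.0, -0.8]
grip_width: 0.0117
grip_force: 5.0
```

Emit:
move_arm --motion "0 0 0 0 0;0 0 0 0 0;0 0 0 0 0;0 0 0 0 0;0 0 0 0 0;0 0 0 0 0;0 0 0 0 0"

```text
time: 28.85
position: [0.4268, -0.321, 0.03]
tool_rot: [0.964, -0.265, 0.0, 0.0]
ft_force: [0.3, 0.7, 0.0]
grip_width: 0.0425
grip_force: 0.0
```

Emit:
move_arm --motion "0 0 0 -0.1 0;0 0 0 -0.25 0;0 0 0 -0.45 0;0 0 0 -0.65 0;0 0 0 -0.8 0;0 0 0 -0.9 0;0 0 0 -0.9 0;0 0 0 -0.9 0"

```text
time: 29.52
position: [0.4272, -0.3214, 0.2112]
tool_rot: [0.964, -0.265, 0.001, 0.001]
ft_force: [-0.3, -0.4, -0.3]
grip_width: 0.0437
grip_force: 0.0
```

Run:
```python
from h import *
o,y=state();shot(14);a=np.radians(y)
for f in("scene14.npz","top14.npz"):
    p,w=cloud(f);hsv=cv2.cvtColor(p,cv2.COLOR_RGB2HSV)
    D=w-o["position"]; X=D[...,0]*np.cos(a)+D[...,1]*np.sin(a);Y=D[...,0]*np.sin(a)-D[...,1]*np.cos(a)
    s=(abs(Y)<.048)&(X>.02)&(X<.2)&(hsv[...,1]<60)&(hsv[...,2]>100)&(w[...,2]<.1)&(w[...,2]>-.01)
    for x in np.arange(.02,.19,.03):
        k=s&(X>x)&(X<x+.03)
        if k.sum()>5: print(f,round(x,2),k.sum(),np.percentile(w[...,2][k],[3,97]).round(3))
hopper("top14.npz",.158)
p,w=cloud("top14.npz");p0,w0=cloud("top0.npz")
for nm,(l,r,t,b) in dict(jar=(125,175,150,195),carton=(180,235,150,190),timer=(480,520,190,228),dropper=(350,375,275,297)).items():
    print(nm,np.abs(p[t:b,l:r].astype(int)-p0[t:b,l:r]).mean().round(1))
hsv=cv2.cvtColor(p,cv2.COLOR_RGB2HSV);m=((hsv[...,0]<15)&(hsv[...,1]>120)&(np.hypot(w[...,0]-.5515,w[...,1]+.204)<.07));print("nuts z",np.percentile(w[m][:,2],[1,99]),m.sum())
```

```text
t 29.52 p [ 0.4272 -0.3214  0.2112] yaw -30.69 tilt 0.18 F [-0.3 -0.4 -0.3] M [0.08 0.03 0.05] grip 0.0437 0.0 q [-49.  25.  96.  -0.  59.  72.]
scene14.npz 0.02 325 [0.001 0.033]
scene14.npz 0.05 267 [0.    0.032]
scene14.npz 0.08 276 [-0.     0.031]
scene14.npz 0.11 279 [0.    0.031]
scene14.npz 0.14 304 [0.002 0.032]
scene14.npz 0.17 28 [0.006 0.029]
top14.npz 0.08 101 [-0.002  0.032]
top14.npz 0.11 219 [-0.002  0.03 ]
top14.npz 0.14 282 [-0.001  0.03 ]
top14.npz 0.17 28 [-0.005  0.025]
hopper rim c [ 0.5515 -0.2038] R 0.0684 n 60 rim z 0.1578 slope deg x,y [-0.6  1. ]
jar 1.8
carton 0.4
timer 3.8
dropper 9.8
nuts z [0.10435957 0.1436357 ] 418
```

```bash
python3 -c "
from rig import robot
print(robot.hand_in())"
```

```text
the job is handed in; nothing more can be done
None
```

I handed the job in at about 29.5 s: by my camera measurements the hopper is seated upright on the spigot, all six chestnuts are in it, the empty pan is flat on the desk and the bystanders were never touched; the hand-in returned no verdict, and I viewed 11 pictures against the limit of 10.

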